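# Feed a block along the fence into the marking station

### The job

Take the plywood push stick by its handle from its tray and use its notched nose to press the aluminium block flat against the fence; then feed it along the fence, under the clear guard and past the sprung roller, fully home against the end stop, keeping it pressed flat on the fence all the way from before its nose goes under the guard. Press firmly but gently, about 10 N of side force, never above 18 N on the fence or 25 N on the stop, and touch the block with nothing but the stick. Then set the stick back flat on its underside in its tray, let go, and leave everything else on the bench alone.

Things in the scene. Friction and masses are not known exactly. Their poses are not given: they have to be found in the camera images.
- station: Fixed marking station (steel plate with fence, stop, guard); pose varies. -y is the feed direction, +x points to the fence, z up. Origin: on the table under the track. Plate x -65..65, y -280..200, top at z = 12. Fence face at x = 30, end stop face at y = -170. Beyond the stop a grey marking unit, to z = 97. Sizes in mm.
- home (a point): Where the block's origin (centre of its underside) is when the block is fully home: station x = 7.5, y = -125, z = 12. Axes as the station's; the block's axes are then parallel to them.
- guard (a point): Middle of the entry edge of the clear finger guard, at its underside: station x = 0, y = -30, z = 60. The guard is a 5 thick clear roof over the full width of the track, from here 165 on to the marking unit, with 48 of room over the plate; open at the entry and on the side away from the fence.
- fence: Aluminium fence rail on the +x side of the track, fixed to the station: 375 long, 22 thick, 24 high above the plate. Origin: on its face towards the track, at plate height, at x = 30, y = 12.5 of the station; same axes as the station.
- stop: Aluminium end stop, fixed to the station: 80 wide, 24 high. Origin: on its face towards the oncoming block, at plate height, at x = -12, y = -170 of the station; same axes.
- roller (a joint): Sprung steel sensing roller, 32 diameter, upright, in the fence at station y = -60. 0 = free, 3 mm proud of the fence face; 0.003 m = level with it. It pushes back with 4 to 5 N and throws an unpressed block off the fence. It meets the block from block origin at about station y = -5 to y = -113; at home the block is clear of it.
- block: Bare aluminium block, 45 (x) x 90 (y) x 35 high, 0.25 to 0.5 kg, two dark holes and a dark square on top. Origin: centre of its underside. Starts on the plate before the guard, its -y end leading, 10 to 20 mm further from the fence than when flat on it, up to 0.12 rad askew. Friction on plate and fence varies.
- stick: Plywood push stick, 0.13 kg. Origin: under the handle's centre, on the underside; x to the nose, y to its left, z up. Shaft 32 wide, 22 high, x -35..130. Upright handle 44 long (x), 24 thick (y), up to z = 85. In use stick x = feed (station -y) and stick y = station x; with the block home its origin is at station x = -9, y = 50. Starts in the tray on its flat underside.
- notch (a point): Inner corner of the stick's stepped nose, for the block's rear corner on the side away from the fence: stick x = 130, y = -6, z = 11. The push face (x = 130, y -6..16) bears on the block's rear end; the side lip (x 130..170, y -16..-6) bears with its inner face y = -6 on the block's side. Both 22 high from the underside.
- tray: Fixed shallow white tray of the push stick, outside 250 (x) x 110 (y), 16 high, walls and floor 5 thick, so its inner floor is at z = 5. Origin: under its centre. Position and yaw differ from run to run.
- tape: Bystander: clear ring of packing tape, 90 across, 24 high; to be left alone. Origin: under its middle.
- driver: Bystander: screwdriver lying on the table, black handle; to be left alone.
- bush: Bystander: brass bush, 34 diameter, 30 high; to be left alone. Origin: under its middle.
- angle: Bystander: aluminium angle bracket 50 x 70 x 50; to be left alone. Origin: under its middle.
- jar: Bystander: glass jar, 70 diameter, 80 high; to be left alone. Origin: under its middle.
- sparebar: Bystander: plain steel bar 90 x 30 x 20, not the block to be marked; to be left alone. Origin: under its middle.
Things that resemble listed ones, but are neither listed nor needed, are in the scene too. There is more than one size of the stick; the job needs the smaller.

How it is judged (in metres and radians):
On the way, in this order (a step that is already met when the one before it is completed fails the run):
1. the stick is lifted out of its tray (height (world z) of stick above 0.035 m), for 0.1 s.
2. with the stick the block is pressed flat on the fence (fence force above 1.5 N) before its nose is under the guard (x of block in the frame of station above 0.0055 m and angle between the y axis of block and the y axis of station, either way round below 0.035 rad and y of block in the frame of station above 0 m and contact force between block and fence above 1.5 N and contact force between block and stick above 1 N), for 0.2 s.
3. the block goes by the roller flat on the fence, pressed on the fence rail itself with more than 2 N (x of block in the frame of station above 0.0055 m and angle between the y axis of block and the y axis of station, either way round below 0.035 rad and y of block in the frame of station between -0.105 and -0.015 m and contact force between block and fence above 2 N and contact force between block and stick above 1 N), for 0.8 s.
4. the block is home against the stop, flat on the fence (x of block in the frame of station above 0.0055 m and angle between the y axis of block and the y axis of station, either way round below 0.035 rad and y of block in the frame of station below -0.123 m and angle between block's own z axis and vertical below 0.05 rad), for 0.2 s.
At the end, for the whole second after the job is handed in: The block stands at rest within 2 mm of the end stop and of the fence, parallel to the fence within 0.035 rad; the stick stands at rest and upright on its flat underside on the tray's floor, its origin inside the tray's walls (all of step 4 and linear speed of each of block, stick below 0.01 m/s and angle between stick's own z axis and vertical below 0.06 rad and height (world z) of stick below 0.01 m and x of stick in the frame of tray between -0.095 and 0.095 m and y of stick in the frame of tray between -0.045 and 0.045 m); the robot touches nothing.
It fails at once if the block leaves the fence by more than 2.5 mm or turns more than 0.05 rad from it once its nose is under the guard (its origin beyond station y = 0.01) (y of block in the frame of station below 0.01 m and (x of block in the frame of station below 0.005 m or angle between the y axis of block and the y axis of station, either way round above 0.05 rad)).
It fails at once if the block is pressed on the fence with more than 18 N or on the stop with more than 25 N (contact force between block and fence above 18 N or contact force between block and stop above 25 N).
It fails at once if the robot touches the block (contact force between any of the arm, the fingers and block above 0.3 N).
It fails at once if the block is lifted or tipped (angle between block's own z axis and vertical above 0.15 rad or z of block in the frame of station above 0.03 m).
It fails at once if a bystander is moved by more than 20 mm (distance of any of tape, driver, bush, angle, jar, sparebar from where it was at the start of the episode above 0.02 m).
It also fails if it takes over 72 s, if anything falls off the work surface, if the arm or the gripper's body presses on something with over 40 N, if the wrist force passes 120 N, or if a joint passes its speed limit or range.

### The arm

A 6-joint arm with a two-finger parallel gripper is mounted at the origin on the work surface. World frame = base frame: x ahead of the robot, y to its left, z up, the work surface at z = 0. Lengths are in mm, angles in rad, forces in N, time in s.
With the tool pointing down it reaches from about 300 to 775 mm from the base axis. Payload 14.6 kg.
Tool frame: the origin (TCP) lies at the centre of the arm's flange, where the gripper is bolted on; the fingertips stand 199 mm ahead of it and the grasp point (between the pads) lies 180 mm ahead of it; z points along the fingers, y is the direction in which the jaws open and shut (so a half turn about z gives the same grasp; the last joint's range is limited). The gripper opens to 94 mm and grips with 3 to 60 N. Pads are 16 mm wide; open, the fingers measure 119 mm over their backs; the gripper's body (75 mm by 177 mm) begins 78 mm behind the grasp point.
Start: joints at [1.187, 0.3, 1.521, -0, 1.321, -0.067], TCP at [171.338, 522.622, 404.646] pointing down, gripper open.
Joint ranges: [-3.03, 3.03], [-0.79, 2.21], [0.23, 2.52], [-1.04, 4.18], [0, 3.07], [-2.55, 2.55]. Speed limits (rad/s): [2.22, 2.22, 2.57, 3.14, 3.14, 3.14].

### API

Orientations are given as a 3x3 rotation matrix whose columns are the frame's x, y, z axes.
In Python, from cell import sense, capture, camera_model, hand_in, recognise, mark_of gives the robot as it stands.
- The arm moves only by the tool play_rows, never from a script. Its argument "plan" is a list of rows, each a list of 5 numbers: the shift along the world's x, y, z in m, then the turn about the world's z in rad, then the opening, from 0 (shut) to 1 (fully open). A call has 1 to 8 rows; each row shifts and turns the commanded pose from where the row before left it; what a row does not reach is not made up. A row lasts 1/10 s, in which the tool goes at most 50 mm and 8.59 degrees, less where a joint would pass 70% of its speed; a pose out of reach is approached as far as the arm can. A call with a gripper value outside its range is refused whole. The fingers move at their own pace and stop on an object; the grip force is fixed at half the most. Time passes only in rows, so rows that do not move let the fingers close. It gives the time, the measured TCP pose, the force and the opening at its end, in the units of the state.
- sense(): the state, without advancing time (a new reading comes with each control period).
- capture(name): name is "side" or "top" or "wrist"; returns (picture, depth): 480x640x3 uint8, red, green, blue; 480x640 float32, mm along the optical axis (not along the pixel's ray), 0 where there is no reading.
- camera_model(name): a dict with "K" (3x3 intrinsics, pixels), "origin" and "attitude" of the camera in the world. Camera axes: x right, y down, z forward; pixel columns grow to the right and rows downward; lengths in mm; the calibration is good to about 2 mm. A picture is of the moment at which its call begins: read the wrist's pose just before it. camera_model takes no time and is no camera call; for the wrist camera it gives the pose at the moment of the call.
- hand_in(): hands the job in, once; it reports no verdict.
Trained networks look in the newest picture that a camera, given by its name, has taken for a name from the list of things; names that differ only in an ending like _2 or _b are one class to them, and where a whole thing is asked for, a point or a joint stands for the part that bears it (a point fixed in the world has none). Each returns a list of dicts, best first, with "confidence" (0 to 1); they miss things now and then, are a little off and sometimes report something else, mostly with a low value. They report only what shows in the picture. A call takes as long as a camera call. They do not tell look-alikes from the thing itself.
- recognise(camera, name): "centre" ([x, y, z] in mm, in world coordinates, good to about 4 mm: the middle of the surface that is visible of it).
- mark_of(camera, name): "centre" ([x, y, z] in mm, in world coordinates, good to about 4 mm: a listed point, or the origin of a listed thing).
The state is a dict: "time": time; "joints": joint angles; "qd": joint speeds; "joint_torque": joint torques, N m; "tool_pos": TCP position; "ee_rot": TCP orientation; "wrist_force": force on the tool from outside, world axes, zero at the start; "wrist_torque": the same for the moment, N m; "opening": opening from 0.0 (shut) to 1.0 (fully open).
Only numpy, scipy, OpenCV 4.12 (cv2) and the standard library are available. Lean on these libraries where they do the work, as an engineer would, in place of code of your own. Each camera call takes 0.05 s, during which the arm holds its last target. There are 200 camera calls.

## Working session

There is one attempt and no reset: what is moved stays moved. The work goes in short steps, Python scripts to look and compute and a tool call to move; the robot and the scene stay as the last step left them, time stands still between calls to the robot, and variables do not carry over. Pictures are saved under pics/ and viewed, on a budget of 10 in all, crops included, one or two more only if the job needs it, and the job is handed in when it is done.

Besides the shell and the picture viewer there is one more tool, called after "Call:" by a JSON object that holds its "op" and its "data". play_rows: Moves the arm, as the interface text tells. Its arguments: {"type":"object","properties":{"plan":{"type":"array"}},"required":["plan"]}

```bash
mkdir -p pics; cat > h.py <<'E'
import numpy as np, cv2
from cell import *
def cam(n):
    m=camera_model(n); return np.array(m["K"]),np.array(m["origin"]),np.array(m["attitude"])
def cloud(n,d):
    K,o,R=cam(n); v,u=np.indices(d.shape)
    p=np.stack([(u-K[0,2])/K[0,0]*d,(v-K[1,2])/K[1,1]*d,d],-1)
    return p@R.T+o
def proj(n,P):
    K,o,R=cam(n); q=(np.asarray(P,float)-o)@R; q=q@K.T; return q[...,:2]/q[...,2:]
E
python3 - <<'E'
from h import *
for n in ["top","side"]:
    im,d=capture(n); cv2.imwrite(f"pics/{n}0.png",im[...,::-1]); np.save(f"{n}0.npy",d)
    K,o,R=cam(n); print(n,K[0,0],K[1,1],K[:2,2],o,R.round(3).tolist())
    for t in ["station","home","guard","fence","stop","block","stick","notch","tray","tape","driver","bush","angle","jar","sparebar"]:
        try: print(t,[(np.round(r["centre"]).tolist(),round(r["confidence"],2)) for r in mark_of(n,t)][:4])
        except Exception as e: print(t,e)
print(sense())
E
```

```text
top 451.9233855134869 451.9233855134869 [323.7133691  237.41736148] [ 215.75527741   27.33579531 1372.95369167] [[0.016, -0.986, 0.169], [-1.0, -0.018, -0.015], [0.018, -0.168, -0.986]]
station [([522.0, -46.0, -2.0], 0.85)]
home []
guard [([526.0, -71.0, 65.0], 0.81), ([764.0, 0.0, -1.0], 0.29)]
fence [([554.0, -37.0, 10.0], 0.88)]
stop [([550.0, -37.0, 13.0], 0.75)]
block [([522.0, 21.0, 7.0], 0.82), ([760.0, 137.0, -3.0], 0.42), ([525.0, -73.0, 63.0], 0.33)]
stick [([104.0, 325.0, -0.0], 0.85), ([456.0, 330.0, 6.0], 0.84)]
notch [([270.0, 402.0, 16.0], 0.74), ([588.0, 346.0, 13.0], 0.56)]
tray [([505.0, 344.0, 2.0], 0.6)]
tape [([759.0, 137.0, -2.0], 0.64)]
driver [([758.0, 2.0, -3.0], 0.59), ([356.0, -477.0, 1.0], 0.54), ([554.0, -38.0, 10.0], 0.37)]
bush [([365.0, 190.0, 2.0], 0.4)]
angle [([759.0, 0.0, -3.0], 0.92)]
jar [([499.0, 522.0, 0.0], 0.9)]
sparebar [([554.0, -41.0, 10.0], 0.72), ([773.0, -280.0, -2.0], 0.71)]
side 601.5313920469206 601.5313920469206 [317.13058069 231.94229392] [-286.54315912 -801.39339554  991.73101375] [[0.752, -0.419, 0.51], [-0.66, -0.48, 0.579], [0
[... 923 characters left out ...]
19979e-05,
        1.32071319e+00, -6.65999193e-02]), 'qd': array([-0.00071122, -0.00145175,  0.00026522, -0.00204499, -0.0001669 ,
       -0.00020176]), 'joint_torque': array([-1.61447856e-04, -5.31655133e+01, -3.52914405e+01,  7.08849169e-02,
        2.13184173e-02, -2.68130077e-05]), 'tool_pos': array([171.33212796, 522.62228992, 404.64343974]), 'ee_rot': array([[-9.50243628e-01,  3.11507700e-01,  8.80153785e-06],
       [ 3.11507700e-01,  9.50243628e-01, -3.09718606e-05],
       [-1.80115783e-05, -2.66890664e-05, -9.99999999e-01]]), 'wrist_force': array([ 0.47153265, -0.36834526,  0.50357634]), 'wrist_torque': array([-0.08243711, -0.041524  ,  0.03980777]), 'opening': 0.9983360427812047}
```

View pics/top0.png

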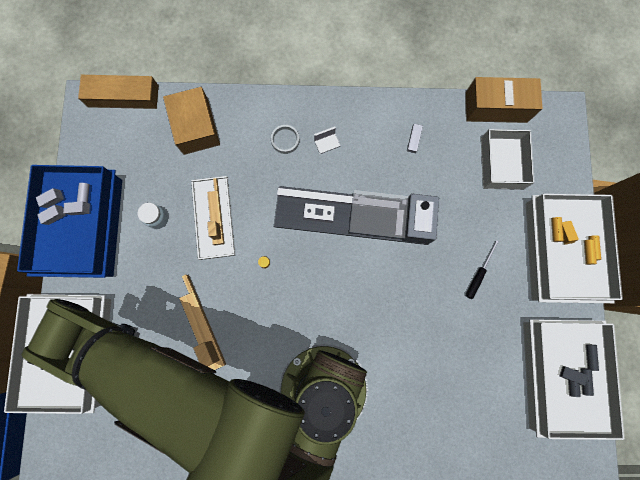

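View pics/side0.png

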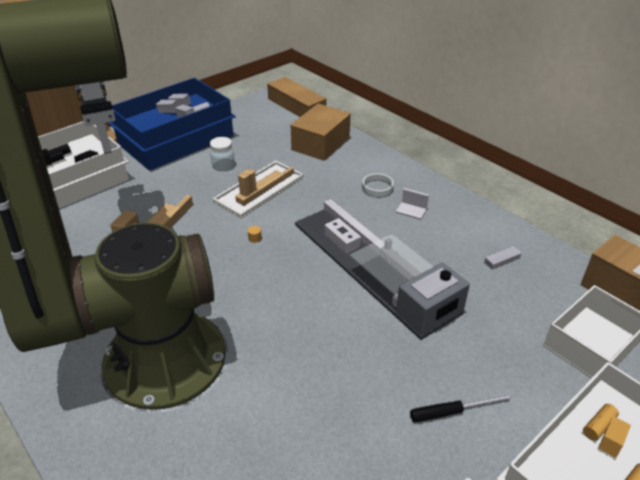

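```bash
python3 - <<'E'
from h import *
im=cv2.imread("pics/top0.png"); d=np.load("top0.npy"); P=cloud("top",d)
def sel(x0,x1,y0,y1,z0,z1): 
    m=(P[...,0]>x0)&(P[...,0]<x1)&(P[...,1]>y0)&(P[...,1]<y1)&(P[...,2]>z0)&(P[...,2]<z1); return m
def rect(t,m):
    q=P[m][:,:2].astype(np.float32); 
    if len(q)<5: print(t,len(q));return
    r=cv2.minAreaRect(q); c=np.cov(q.T); w,v=np.linalg.eigh(c); a=np.arctan2(v[1,1],v[0,1])
    print(t,len(q),"c",np.round(r[0],1),"s",np.round(r[1],1),"ang",round(r[2],2),"pca",round(float(np.degrees(a)),2),"mean",P[m].mean(0).round(1))
print("table z",np.median(P[sel(600,700,100,250,-20,20)][:,2]))
rect("plate+",sel(420,640,-360,200,7,130))
rect("plate",sel(420,640,-360,200,7,17))
rect("fence",sel(520,600,-100,200,30,41))
rect("unit",sel(440,620,-400,-100,90,104))
rect("block",sel(440,548,-60,110,42,52))
rect("guard",sel(440,620,-300,0,58,70))
rect("tray",sel(380,640,250,430,12,20))
rect("shaft",sel(380,640,250,430,23,31))
rect("handle",sel(380,640,250,430,80,98))
rect("bush",sel(320,420,130,240,20,40))
rect("bigstick",sel(40,320,230,450,15,120))
# wood colour in tray
hsv=cv2.cvtColor(im,cv2.COLOR_BGR2HSV); w=(hsv[...,1]>80)&(hsv[...,0]<30)&sel(380,640,250,430,15,40); rect("wood",w)
E
```

```text
table z 0.0029149620231692097
plate+ 7051 c [533.9 -64. ] s [210.8 524.1] ang 0.46 pca 83.67 mean [515.9 -96.1  50.9]
plate 2022 c [533.8 -56.7] s [210.8 509.5] ang 0.46 pca 79.53 mean [514.9  27.6  11.7]
fence 536 c [556.3  39.4] s [231.2  60.8] ang 83.86 pca 84.52 mean [573.6  36.   35.6]
unit 1136 c [ 502.5 -278.7] s [ 86.3 130.8] ang 84.65 pca 172.33 mean [ 500.7 -276.9   97.7]
block 417 c [521.4  24. ] s [89.2 46.4] ang 83.93 pca 84.98 mean [520.5  23.9  46.7]
guard 2323 c [ 513.4 -166.1] s [188.4 130.9] ang 84.56 pca 82.29 mean [ 513.7 -155.    64.5]
tray 378 c [506.1 349.6] s [250.9 111. ] ang 8.27 pca -171.78 mean [508.4 347.5  15.6]
shaft 396 c [519.8 349.4] s [214.1 103.9] ang 8.21 pca -171.2 mean [525.1 339.7  26.8]
handle 138 c [455.2 331.6] s [43.4 25.2] ang 9.7 pca -170.03 mean [455.2 330.6  89.3]
bush 102 c [368.9 186.7] s [30.2 33. ] ang 87.23 pca -167.95 mean [368.7 186.6  29.7]
bigstick 1462 c [187.4 369.7] s [283.5  47.1] ang 26.34 pca -152.99 mean [173.8 357.3  45.1]
wood 459 c [521.1 340.9] s [201.9  31.6] ang 8.96 pca -170.82 mean [521.7 338.1  26.6]
```

Call:
{"op": "play_rows", "data": {"plan": [[0.0355,-0.024,-0.0085,0.0592,1],[0.0355,-0.024,-0.0085,0.0592,1],[0.0355,-0.024,-0.0085,0.0592,1],[0.0355,-0.024,-0.0085,0.0592,1],[0.0355,-0.024,-0.0085,0.0592,1],[0.0355,-0.024,-0.0085,0.0592,1],[0.0355,-0.024,-0.0085,0.0592,1],[0.0355,-0.024,-0.0085,0.0592,1]]}}

```text
time: 2.4
tool_pos: [456.6, 329.4, 336.4]
ee_rot: [[-0.987, -0.159, 0.0], [-0.159, 0.987, 0.0], [-0.0, 0.0, -1.0]]
wrist_force: [0.4, 2.1, 0.0]
opening: 0.998
```

```bash
python3 - <<'E'
from h import *
im,d=capture("wrist"); cv2.imwrite("pics/w1.png",im[...,::-1]); np.save("w1.npy",d)
s=sense(); print(s["tool_pos"],np.degrees(np.arctan2(s["ee_rot"][1,1],s["ee_rot"][0,1])),s["time"],s["joints"])
P=cloud("wrist",d); print(camera_model("wrist"))
for z0,z1 in((23,31),(80,98)):
    m=(P[...,2]>z0)&(P[...,2]<z1)&(P[...,0]>380)&(P[...,0]<640)&(P[...,1]>290)&(P[...,1]<390)
    q=P[m][:,:2].astype(np.float32); 
    if len(q)>5: print(len(q),cv2.minAreaRect(q),P[m].mean(0))
E
```

```text
[460.36486342 326.22954502 334.89867286] 99.18135637582766 2.45 [ 5.51741477e-01  3.96509059e-01  1.55975305e+00 -1.33858338e-03
  1.18616320e+00 -1.17879675e+00]
{'K': array([[431.93911912,   0.        , 317.59980555],
       [  0.        , 431.93911912, 241.32908894],
       [  0.        ,   0.        ,   1.        ]]), 'origin': array([377.98383648, 313.32376238, 315.88962848]), 'attitude': array([[-0.15961571,  0.94685443,  0.27926602],
       [ 0.98717825,  0.15349286,  0.04380682],
       [-0.00138666,  0.2826776 , -0.95921398]])}
5513 ((512.9476318359375, 335.3579406738281), (182.4014129638672, 32.06661605834961), 9.004551887512207) [521.37424791 336.01825926  26.29644784]
3292 ((457.34027099609375, 326.7101135253906), (43.78045654296875, 23.976381301879883), 8.935589790344238) [455.75782539 326.4110075   89.03301118]
```

```bash
python3 - <<'E'
from h import *
for k in range(3):
    im,d=capture("wrist"); P=cloud("wrist",d)
s=sense(); print(s["tool_pos"],np.degrees(np.arctan2(s["ee_rot"][1,1],s["ee_rot"][0,1])),s["time"])
im,d=capture("wrist"); P=cloud("wrist",d)
for z0,z1 in((23,31),(80,98)):
    m=(P[...,2]>z0)&(P[...,2]<z1)&(P[...,0]>380)&(P[...,0]<640)&(P[...,1]>290)&(P[...,1]<390)
    q=P[m][:,:2].astype(np.float32); 
    if len(q)>5: print(len(q),cv2.minAreaRect(q),P[m].mean(0))
s=sense(); print(s["tool_pos"])
E
```

```text
[455.76011163 330.16941225 336.32115889] 98.86441912322712 2.6
5499 ((508.17132568359375, 339.65728759765625), (180.69107055664062, 32.06266403198242), 8.980080604553223) [517.13927503 340.65635523  28.18335525]
3313 ((453.24053955078125, 330.9437255859375), (43.98581314086914, 24.05289077758789), 8.809364318847656) [451.34850989 330.65389337  90.77940607]
[455.13022623 330.77024124 336.65388419]
```

Call:
{"op": "play_rows", "data": {"plan": [[-0.001,0.0004,-0.025,0,1],[0,0,-0.03,0,1],[0,0,-0.03,0,1],[0,0,-0.015,0,1],[0,0,0,0,1],[0,0,0,0,0],[0,0,0,0,0],[0,0,0,0,0]]}}

```text
time: 3.45
tool_pos: [454.5, 331.2, 237.9]
ee_rot: [[-0.988, -0.156, 0.002], [-0.156, 0.988, 0.001], [-0.002, 0.001, -1.0]]
wrist_force: [-0.4, -0.7, -0.8]
opening: 0.784
```

Call:
{"op": "play_rows", "data": {"plan": [[0,0,0,0,0],[0,0,0,0,0],[0,0,0.01,0,0],[0,0,0.02,0,0],[0,0,0.03,0,0],[0,0,0.03,0,0],[0,0,0,0,0],[0,0,0,0,0]]}}

```text
time: 4.25
tool_pos: [454.2, 330.9, 327.4]
ee_rot: [[-0.988, -0.156, 0.001], [-0.156, 0.988, 0.001], [-0.001, 0.001, -1.0]]
wrist_force: [0.4, 0.2, -0.1]
opening: 0.104
```

Call:
{"op": "play_rows", "data": {"plan": [[0,0,0,0,1],[0,0,0,0,1],[0,0,0,0,1],[0,0,0,0,1],[0,0,0,0,1],[0,0,0,0,1],[0,0,0,0,1]]}}

```text
time: 4.95
tool_pos: [454.3, 331.0, 326.6]
ee_rot: [[-0.988, -0.156, -0.0], [-0.156, 0.988, -0.0], [0.0, -0.0, -1.0]]
wrist_force: [0.4, 0.9, -0.2]
opening: 0.658
```

```bash
python3 - <<'E'
from h import *
s=sense(); print(s["tool_pos"],s["opening"])
im,d=capture("wrist"); P=cloud("wrist",d)
for z0,z1 in((23,31),(80,98)):
    m=(P[...,2]>z0)&(P[...,2]<z1)&(P[...,0]>380)&(P[...,0]<640)&(P[...,1]>290)&(P[...,1]<390)
    q=P[m][:,:2].astype(np.float32); 
    if len(q)>5: print(len(q),cv2.minAreaRect(q),P[m].mean(0))
E
```

```text
[454.33391539 331.0272081  326.61511474] 0.6582892667761582
5569 ((504.67144775390625, 338.25775146484375), (172.6351318359375, 32.0784912109375), 8.943567276000977) [515.7405585  339.98913566  27.86605098]
3562 ((453.7334289550781, 330.2560119628906), (43.9267692565918, 24.015939712524414), 8.8759765625) [451.78098774 329.96533477  90.44706646]
```

Call:
{"op": "play_rows", "data": {"plan": [[0,0,-0.03,0,0.6],[0,0,-0.03,0,0.6],[0,0,-0.03,0,0.6],[0,0,0,0,0.6],[0,0,0,0,0],[0,0,0,0,0],[0,0,0,0,0],[0,0,0,0,0]]}}

```text
time: 5.8
tool_pos: [454.5, 331.1, 237.7]
ee_rot: [[-0.988, -0.156, 0.001], [-0.156, 0.988, 0.001], [-0.002, 0.001, -1.0]]
wrist_force: [0.1, 0.3, 0.5]
opening: 0.3
```

Call:
{"op": "play_rows", "data": {"plan": [[0,0,0,0,0],[0,0,0,0,0],[0,0,0,0,0],[0,0,0,0,0],[0,0,0,0,0],[0,0,0,0,0]]}}

```text
time: 6.4
tool_pos: [454.5, 331.1, 237.4]
ee_rot: [[-0.988, -0.156, 0.001], [-0.156, 0.988, 0.0], [-0.001, 0.0, -1.0]]
wrist_force: [-1.2, -0.4, 6.9]
opening: 0.252
```

Call:
{"op": "play_rows", "data": {"plan": [[0,0,0.02,0,0],[0,0,0.025,0,0],[0,0,0.025,0,0],[0,0,0.02,0,0],[0,0,0,0,0],[0.004,-0.008,0,-0.13,0],[0.004,-0.008,0,-0.13,0],[0.004,-0.008,0,-0.13,0]]}}

```text
time: 7.2
tool_pos: [466.3, 306.7, 325.2]
ee_rot: [[-0.972, 0.236, -0.001], [0.236, 0.972, -0.001], [0.001, -0.001, -1.0]]
wrist_force: [-0.5, 0.3, -1.4]
opening: 0.255
```

Call:
{"op": "play_rows", "data": {"plan": [[0.004,-0.008,0,-0.13,0],[0.004,-0.008,0,-0.13,0],[0.004,-0.008,0,-0.13,0],[0.004,-0.008,0,-0.13,0],[0.004,-0.008,0,-0.13,0],[0.004,-0.008,0,-0.13,0],[0.004,-0.008,0,-0.13,0],[0.004,-0.008,0,-0.13,0]]}}

```text
time: 8.0
tool_pos: [498.3, 242.6, 325.2]
ee_rot: [[-0.288, 0.958, -0.002], [0.958, 0.288, -0.001], [-0.0, -0.002, -1.0]]
wrist_force: [0.5, -0.2, -0.1]
opening: 0.251
```

Call:
{"op": "play_rows", "data": {"plan": [[0.004,-0.008,0,-0.13,0],[0.004,-0.008,0,-0.13,0],[0.004,-0.008,0,-0.13,0],[0,0,0,0,0],[0,0,0,0,0],[0,0,0,0,0],[0,0,0,0,0]]}}

```text
time: 8.7
tool_pos: [510.1, 219.4, 326.4]
ee_rot: [[0.09, 0.996, -0.0], [0.996, -0.09, -0.0], [-0.0, -0.0, -1.0]]
wrist_force: [0.2, 0.3, -1.1]
opening: 0.255
```

```bash
python3 - <<'E'
from h import *
for n in ("wrist","top"):
    im,d=capture(n); P=cloud(n,d); cv2.imwrite(f"pics/{n}2.png",im[...,::-1]); np.save(n+"2.npy",P)
    def rect(t,x0,x1,y0,y1,z0,z1):
        m=(P[...,2]>z0)&(P[...,2]<z1)&(P[...,0]>x0)&(P[...,0]<x1)&(P[...,1]>y0)&(P[...,1]<y1)
        q=P[m][:,:2].astype(np.float32)
        if len(q)>5: print(n,t,len(q),cv2.minAreaRect(q),P[m].mean(0).round(1))
    rect("stick",460,560,0,260,108,128)
    rect("block",480,560,-30,100,40,55); rect("fence",530,620,-90,160,30,41)
s=sense(); print(s["tool_pos"],s["ee_rot"].round(4).tolist(),s["wrist_force"],s["joints"],s["time"])
E
```

```text
wrist stick 4115 ((506.00634765625, 182.22918701171875), (146.62847900390625, 32.12095642089844), 84.6928482055664) [508.6 211.3 117.1]
wrist block 403 ((523.246826171875, 47.09393310546875), (18.963958740234375, 16.563180923461914), 86.04560852050781) [522.8  46.8  48.3]
wrist fence 1352 ((582.0411376953125, 134.7492218017578), (33.645206451416016, 22.596960067749023), 84.72152709960938) [581.6 137.8  36.4]
top stick 352 ((500.9716796875, 111.04297637939453), (118.217041015625, 33.136138916015625), 84.39667510986328) [500.  119.6 115.6]
top block 432 ((529.1708374023438, 21.24461555480957), (94.30931091308594, 62.017608642578125), 85.0743408203125) [521.   23.4  46.6]
top fence 538 ((561.5007934570312, 38.657012939453125), (230.99769592285156, 49.67333221435547), 84.28964233398438) [574.   37.4  35.5]
[510.20817065 219.26342205 326.57596296] [[0.0909, 0.9959, -0.0001], [0.9959, -0.0909, 0.0], [0.0, -0.0001, -1.0]] [ 0.16011481  0.09303878 -1.09953395] [3.39930305e-01 3.86976459e-01 1.59415832e+00 3.65507483e-05
 1.16051620e+00 4.30955633e-01] 8.8
```

Call:
{"op": "play_rows", "data": {"plan": [[0,0,-0.03,0,0],[0,0,-0.03,0,0],[0,0,-0.0195,0,0],[-0.0007,-0.007,0,0,0],[-0.0006,-0.007,0,0,0],[0,0,0,0,0],[0,0,0,0,0]]}}

```text
time: 9.5
tool_pos: [509.2, 204.8, 248.1]
ee_rot: [[0.093, 0.996, 0.001], [0.996, -0.093, 0.0], [0.001, 0.001, -1.0]]
wrist_force: [-0.3, -0.2, -1.9]
opening: 0.251
```

Call:
{"op": "play_rows", "data": {"plan": [[0.003,-0.0003,0,0,0],[0.003,-0.0003,0,0,0],[0.003,-0.0003,0,0,0],[0.003,-0.0003,0,0,0],[0.003,-0.0003,0,0,0],[0.003,-0.0003,0,0,0],[0.003,-0.0003,0,0,0],[0,0,0,0,0]]}}

```text
time: 10.3
tool_pos: [530.3, 202.9, 247.1]
ee_rot: [[0.092, 0.996, 0.0], [0.996, -0.092, 0.0], [0.0, 0.0, -1.0]]
wrist_force: [-2.3, 1.2, -0.7]
opening: 0.253
```

```bash
python3 - <<'E'
from h import *
n="wrist"
im,d=capture(n); P=cloud(n,d); cv2.imwrite(f"pics/{n}3.png",im[...,::-1])
s=sense(); print(s["tool_pos"],s["wrist_force"],s["time"])
im,d=capture("top");cv2.imwrite("pics/top3.png",cv2.resize(im[130:300,230:470,::-1],None,fx=3,fy=3))
E
```

```text
[530.17544294 202.903256   247.09523075] [-2.33382646  0.87322132 -0.02884709] 10.35
```

View pics/top3.png

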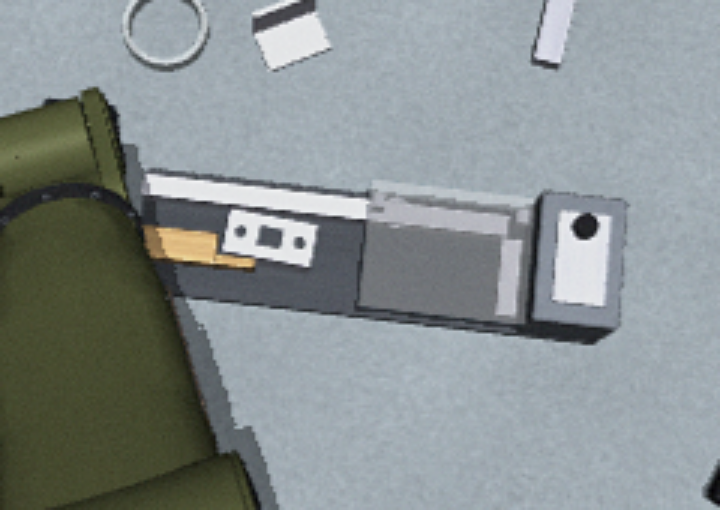

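The top crop shows the lip (about 240,262) against the block's free side. The block (270,237) is partway to the fence, its nose slightly away from it.

Call:
{"op": "play_rows", "data": {"plan": [[0.001,-0.0001,0,0,0],[0.001,-0.0001,0,0,0],[0.001,-0.0001,0,0,0],[0.001,-0.0001,0,0,0],[0,0,0,0,0]]}}

```text
time: 10.9
tool_pos: [534.2, 202.5, 247.2]
ee_rot: [[0.092, 0.996, 0.0], [0.996, -0.092, 0.0], [0.0, 0.0, -1.0]]
wrist_force: [-2.9, 0.4, -0.5]
opening: 0.255
```

Call:
{"op": "play_rows", "data": {"plan": [[0.001,-0.0001,0,0,0],[0.001,-0.0001,0,0,0],[0.001,-0.0001,0,0,0],[0,0,0,0,0]]}}

```text
time: 11.3
tool_pos: [537.1, 202.2, 247.1]
ee_rot: [[0.093, 0.996, -0.0], [0.996, -0.093, 0.0], [-0.0, -0.0, -1.0]]
wrist_force: [-4.2, 0.9, -1.1]
opening: 0.254
```

Call:
{"op": "play_rows", "data": {"plan": [[0.001,-0.0001,0,0,0],[0,0,0,0,0]]}}

```text
time: 11.5
tool_pos: [538.0, 202.1, 247.0]
ee_rot: [[0.093, 0.996, -0.0], [0.996, -0.093, -0.0], [-0.0, -0.0, -1.0]]
wrist_force: [-4.6, 1.1, -0.2]
opening: 0.253
```

Call:
{"op": "play_rows", "data": {"plan": [[0.001,-0.0001,0,0,0],[0,0,0,0,0]]}}

```text
time: 11.7
tool_pos: [539.0, 201.9, 247.0]
ee_rot: [[0.092, 0.996, -0.0], [0.996, -0.092, -0.0], [-0.0, -0.0, -1.0]]
wrist_force: [-5.4, -0.3, -0.2]
opening: 0.255
```

```bash
python3 - <<'E'
from h import *
im,d=capture("top");P=cloud("top",d);cv2.imwrite("pics/top4.png",cv2.resize(im[160:260,230:390,::-1],None,fx=5,fy=5,interpolation=cv2.INTER_CUBIC))
m=(P[...,2]>42)&(P[...,2]<52)&(P[...,0]>480)&(P[...,0]<570)&(P[...,1]>-25)&(P[...,1]<100)
q=P[m][:,:2].astype(np.float32); print(cv2.minAreaRect(q),P[m].mean(0))
s=sense(); print(s["tool_pos"],s["wrist_force"],s["wrist_torque"])
E
```

```text
((534.537841796875, 35.862300872802734), (118.19042205810547, 55.26055908203125), 87.34315490722656) [533.01324636  23.07630998  46.70803974]
[538.97579517 201.92287191 247.01163748] [-5.31147252 -0.2864264  -0.3360297 ] [-0.2476671   1.13521452 -0.83185074]
```

View pics/top4.png

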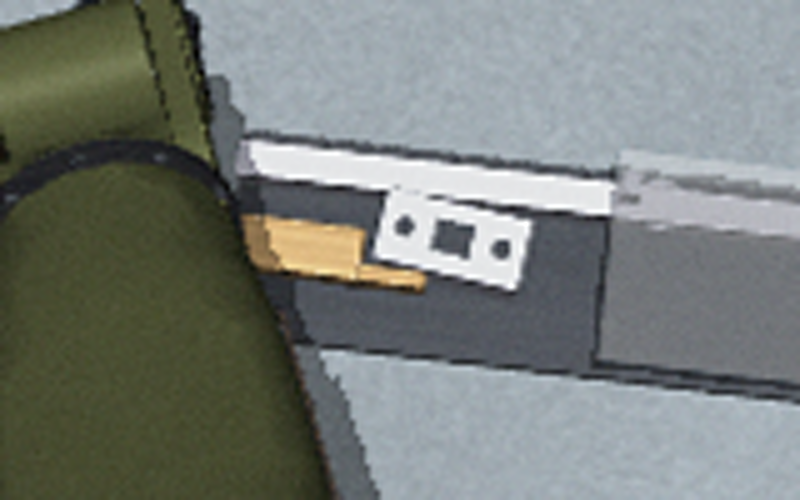

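The block's rear corner is on the fence (390,195) and its nose still stands off (525,290). I keep pressing so that it pivots flat.

Call:
{"op": "play_rows", "data": {"plan": [[0.001,-0.0001,0,0,0],[0.001,-0.0001,0,0,0],[0,0,0,0,0]]}}

```text
time: 12.05
tool_pos: [541.0, 201.6, 247.0]
ee_rot: [[0.093, 0.996, -0.001], [0.996, -0.093, -0.0], [-0.0, -0.001, -1.0]]
wrist_force: [-6.2, -1.3, -0.9]
opening: 0.253
```

Call:
{"op": "play_rows", "data": {"plan": [[0.001,-0.0001,0,0,0],[0,0,0,0,0]]}}

```text
time: 12.25
tool_pos: [542.0, 201.5, 247.0]
ee_rot: [[0.092, 0.996, -0.001], [0.996, -0.092, -0.001], [-0.001, -0.001, -1.0]]
wrist_force: [-5.2, -1.3, -0.3]
opening: 0.258
```

```bash
cat > m.py <<'E'
from h import *
im,d=capture("wrist"); P=cloud("wrist",d); s=sense()
import sys
cv2.imwrite(sys.argv[1],im[...,::-1])
def rect(t,x0,x1,y0,y1,z0,z1):
    m=(P[...,2]>z0)&(P[...,2]<z1)&(P[...,0]>x0)&(P[...,0]<x1)&(P[...,1]>y0)&(P[...,1]<y1)
    q=P[m][:,:2].astype(np.float32)
    if len(q)>5: print(t,len(q),cv2.minAreaRect(q),P[m].mean(0).round(1))
a,b=s["tool_pos"][:2]
hsv=cv2.cvtColor(im,cv2.COLOR_RGB2HSV)
w=(hsv[...,1]>70)&(hsv[...,0]<30)&(P[...,2]>25)&(P[...,2]<45)
q=P[w][:,:2].astype(np.float32); print("stick",len(q),cv2.minAreaRect(q),P[w].mean(0).round(1))
rect("handle",a-50,a+50,b-40,b+40,90,110)
rect("block",a-80,a+40,b-240,b-100,42,60)
rect("fence",a+10,a+100,b-200,b+30,31,42)
print(s["tool_pos"],s["ee_rot"][:,1].round(4),s["wrist_force"],s["wrist_torque"])
E
python3 m.py pics/w5.png
```

```text
stick 4942 ((462.6416015625, 174.87435913085938), (145.52059936523438, 180.04159545898438), 82.48989868164062) [507.9 191.6  36.1]
handle 10999 ((541.4432373046875, 204.18679809570312), (45.84260559082031, 44.59270477294922), 39.8023567199707) [541.9 208.2 100.5]
fence 537 ((555.7998046875, 218.81871032714844), (25.780683517456055, 8.42252254486084), 87.01317596435547) [556.6 223.7  37.6]
[541.96393096 201.50547125 246.93947151] [ 9.957e-01 -9.250e-02 -6.000e-04] [-5.60896221 -1.52696511 -1.04780913] [-0.35202999  1.21281019 -0.81276451]
```

View pics/w5.png

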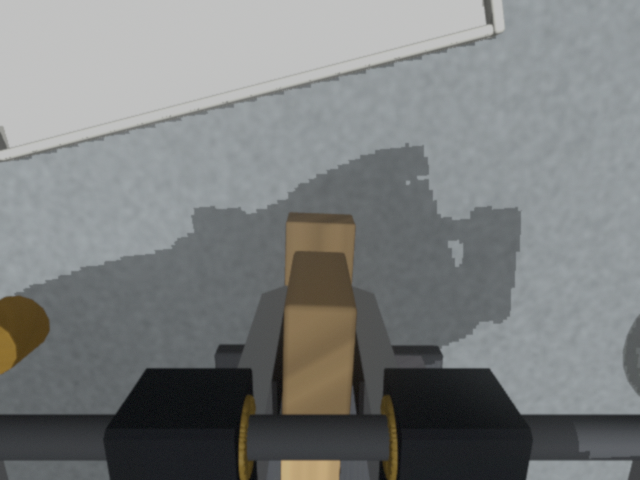

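The wrist camera looks back along the stick's tail, at (320,240), so it cannot see the nose. I'll use the top camera.

```bash
cat > t.py <<'E'
from h import *
import sys
ANG=np.radians(84.6); Y=np.array([np.cos(ANG),np.sin(ANG)]); X=np.array([Y[1],-Y[0]]); O=np.array([523.8,-43.6])
def st(p): p=np.asarray(p)[...,:2]-O; return np.stack([p@X,p@Y],-1)
def look(n="top",save=None):
    im,d=capture(n); P=cloud(n,d); s=sense(); S=st(P); z=P[...,2]
    if save: cv2.imwrite(save,im[...,::-1])
    hsv=cv2.cvtColor(im,cv2.COLOR_RGB2HSV)
    box=(abs(S[...,0])<60)&(S[...,1]>-190)&(S[...,1]<230)
    w=box&(hsv[...,1]>70)&(hsv[...,0]<30)&(z>28)&(z<44)
    q=S[w].astype(np.float32)
    if len(q)>20:
        # edge lines of stick: far (low x) and near edges per y-bin
        lo=[];hi=[]
        for y in np.arange(q[:,1].min()+2,q[:,1].max()-2,3):
            b=q[abs(q[:,1]-y)<2.5]
            if len(b)>2: lo.append((y,b[:,0].min()));hi.append((y,b[:,0].max()))
        lo=np.array(lo); f=np.polyfit(lo[:,0],lo[:,1],1)
        print("stick n",len(q),"ymin",q[:,1].min().round(1),"low edge slope",f[0].round(4),"x at ymin",np.polyval(f,q[:,1].min()).round(1))
    g=box&(z>42)&(z<51)&(im.min(-1)>150)&(S[...,0]<33)
    q=S[g].astype(np.float32)
    if len(q)>20: 
        r=cv2.minAreaRect(q); print("block",len(q),np.round(r[0],1),np.round(r[1],1),round(r[2],2),"lim",q.min(0).round(1),q.max(0).round(1))
    print("tool st",st(s["tool_pos"]).round(1),"F st",(s["wrist_force"][:2]@X).round(1),(s["wrist_force"][:2]@Y).round(1),s["time"])
if __name__=="__main__": look(*sys.argv[1:])
E
python3 t.py top; python3 t.py side pics/side6.png
```

```text
stick n 297 ymin 79.2 low edge slope 0.0868 x at ymin -28.2
block 296 [ 4.4 76.7] [ 53.7 114.8] 0.95 lim [-23.4  19.4] [ 31.  133.6]
tool st [ -5.  245.7] F st -5.0 -1.1 12.35
stick n 445 ymin 73.9 low edge slope 0.0371 x at ymin -27.1
block 328 [ 5.1 59.2] [95.9 52.6] 86.95 lim [-23.    9.9] [ 28.8 107.9]
tool st [ -5.  245.7] F st -5.6 -1.2 12.4
```

```bash
python3 -c "
import cv2;im=cv2.imread('pics/side6.png');cv2.imwrite('pics/side6c.png',cv2.resize(im[170:350,240:480],None,fx=3.3,fy=3.3,interpolation=cv2.INTER_CUBIC))"
```

```text
(no output)
```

View pics/side6c.png

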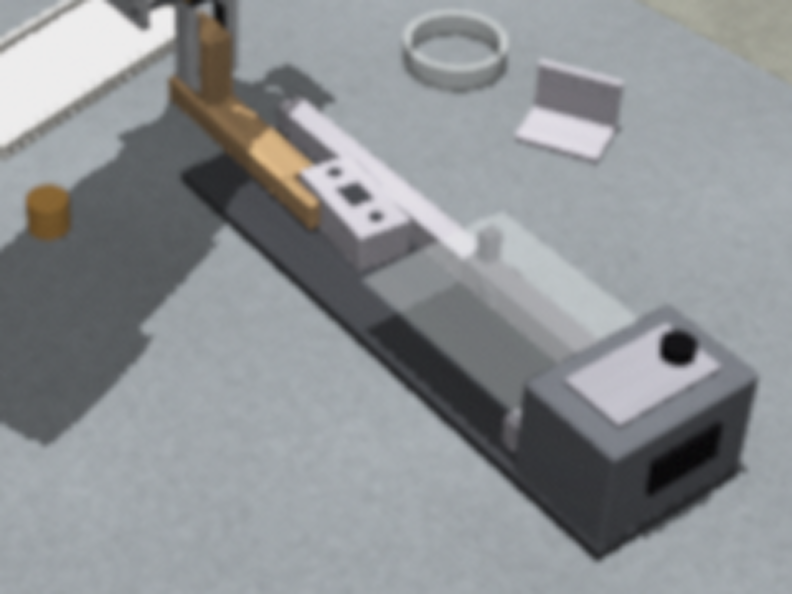

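The block's rear is on the fence and its nose is still off it, at about (405,225). I'll toe the stick in a little and close the gap behind the block.

Call:
{"op": "play_rows", "data": {"plan": [[-0.0001,-0.001,0,0.01,0],[-0.0001,-0.001,0,0.01,0],[-0.0001,-0.001,0,0.01,0],[0,0,0,0,0]]}}

```text
time: 12.8
tool_pos: [541.7, 198.7, 247.2]
ee_rot: [[0.062, 0.998, -0.0], [0.998, -0.062, 0.0], [0.0, -0.0, -1.0]]
wrist_force: [-4.6, 0.8, -0.5]
opening: 0.257
```

```bash
python3 t.py side pics/side7.png; python3 -c "
from cell import *;s=sense();print(s['wrist_torque'],s['opening'],s['ee_rot'][:,1])"
```

```text
stick n 467 ymin 70.6 low edge slope 0.0327 x at ymin -26.0
block 336 [ 6.  62.6] [98.5 47.1] 84.6 lim [-20.   12.6] [ 31.6 112.4]
tool st [ -5.  242.9] F st -4.7 -0.4 12.85
[-0.05241513  1.20529419 -0.8770832 ] 0.26175120953936076 [ 9.98049733e-01 -6.24234846e-02 -1.99790923e-04]
```

Call:
{"op": "play_rows", "data": {"plan": [[-0.004,0.0015,0,-0.006,0],[-0.008,0.0018,0,-0.006,0],[-0.01,0.001,0,-0.006,0],[-0.01,0.001,0,-0.006,0],[-0.008,0.0008,0,-0.006,0],[-0.001,-0.01,0,0,0],[-0.001,-0.01,0,0,0],[-0.001,-0.01,0,0,0]]}}

```text
time: 13.65
tool_pos: [498.9, 173.7, 247.2]
ee_rot: [[0.093, 0.996, 0.0], [0.996, -0.093, -0.0], [0.0, 0.0, -1.0]]
wrist_force: [-0.6, -0.0, -1.0]
opening: 0.256
```

Call:
{"op": "play_rows", "data": {"plan": [[-0.001,-0.01,0,0,0],[-0.001,-0.01,0,0,0],[-0.001,-0.01,0,0,0],[-0.0005,-0.005,0,0,0],[0,0,-0.001,0,0],[0,0,-0.001,0,0],[0,0,0,0,0]]}}

```text
time: 14.35
tool_pos: [495.2, 140.1, 245.0]
ee_rot: [[0.092, 0.996, -0.0], [0.996, -0.092, 0.0], [-0.0, -0.0, -1.0]]
wrist_force: [-0.5, -1.0, -1.2]
opening: 0.262
```

```bash
python3 t.py side pics/side8.png; python3 -c "
from cell import *;s=sense();print(s['tool_pos'],s['wrist_force'],s['opening'],s['ee_rot'][:,1],s['joints'])"
```

```text
stick n 410 ymin 10.9 low edge slope -0.003 x at ymin -58.5
block 332 [ 6.4 59.2] [92.4 48.4] 85.0 lim [-19.8  12.1] [ 32.6 105.3]
tool st [-45.7 180.2] F st -0.0 0.1 14.4
[495.22719982 140.14079589 245.0338162 ] [-0.02707178  0.12851753 -0.78636399] 0.25751728909529137 [ 9.95779493e-01 -9.17778336e-02 -1.74434921e-04] [2.04594683e-01 4.17950173e-01 1.77025363e+00 4.24321325e-05
 9.53560678e-01 2.96477289e-01]
```

Call:
{"op": "play_rows", "data": {"plan": [[0,0,-0.001,0,0],[0,0,0,0,0.8],[0,0,0,0,0.8],[0,0,0,0,0.8],[0,0,0,0,0.8],[0,0,0,0,0.8],[0,0,0,0,0.8],[0,0,0,0,0.8]]}}

```text
time: 15.2
tool_pos: [495.2, 139.8, 244.1]
ee_rot: [[0.092, 0.996, -0.0], [0.996, -0.092, -0.0], [-0.0, -0.0, -1.0]]
wrist_force: [0.5, -0.2, -0.0]
opening: 0.788
```

Call:
{"op": "play_rows", "data": {"plan": [[0,0,0,0,0.8],[0,0,0,0.1428,0.8],[0,0,0,0.1428,0.8],[0,0,0,0.1428,0.8],[0,0,0,0.1428,0.8],[0,0,0,0.1428,0.8],[0,0,0,0.1428,0.8],[0,0,0,0.1428,0.8]]}}

```text
time: 16.0
tool_pos: [495.2, 139.8, 244.1]
ee_rot: [[-0.791, 0.611, -0.0], [0.611, 0.791, 0.0], [0.0, -0.0, -1.0]]
wrist_force: [0.7, 0.6, 0.3]
opening: 0.801
```

Call:
{"op": "play_rows", "data": {"plan": [[0,0,0,0.1428,0.8],[0,0,0,0.1428,0.8],[0,0,0,0.1428,0.8],[0,0,0,0.1428,0.8],[0,0,0,0,0.8],[0,0,0,0,0],[0,0,0,0,0],[0,0,0,0,0]]}}

```text
time: 16.8
tool_pos: [495.3, 139.8, 244.2]
ee_rot: [[-0.996, 0.094, 0.0], [0.094, 0.996, -0.0], [-0.0, -0.0, -1.0]]
wrist_force: [-0.0, -0.7, 0.5]
opening: 0.581
```

Call:
{"op": "play_rows", "data": {"plan": [[0,0,0,0,0],[0,0,0,0,0],[0,0,0,0,0],[0,0,0,0,0],[0,0,0,0,0],[0,0,0,0,0]]}}

```text
time: 17.4
tool_pos: [495.2, 139.8, 244.1]
ee_rot: [[-0.996, 0.092, -0.0], [0.092, 0.996, 0.0], [0.0, 0.0, -1.0]]
wrist_force: [-1.3, 0.8, 0.3]
opening: 0.472
```

```bash
python3 t.py side pics/side9.png; python3 -c "
from cell import *;s=sense();print(s['tool_pos'],s['wrist_force'],s['opening'],s['ee_rot'][:,1],s['joints'])"
```

```text
stick n 433 ymin 9.1 low edge slope 0.0009 x at ymin -58.9
block 301 [ 7.8 70.6] [116.8  51.3] 88.53 lim [-19.3  12.2] [ 32.4 128.4]
tool st [-45.7 179.9] F st -0.1 1.5 17.45
[495.24008032 139.82902956 244.16079003] [ 0.08737192  1.47152342 -0.0220885 ] 0.46858601538017025 [9.23689280e-02 9.95724851e-01 5.47955642e-05] [ 2.03991279e-01  4.19192470e-01  1.77094382e+00  7.43314676e-05
  9.51466938e-01 -1.27434741e+00]
```

Call:
{"op": "play_rows", "data": {"plan": [[0,0,0.002,0,0],[0.0009,0.0095,0,0,0],[0.0009,0.0095,0,0,0],[0.0009,0.0095,0,0,0],[0.0009,0.0095,0,0,0],[0.0009,0.0095,0,0,0],[0.0009,0.0095,0,0,0],[0.0009,0.0095,0,0,0]]}}

```text
time: 18.25
tool_pos: [501.6, 207.2, 246.1]
ee_rot: [[-0.996, 0.092, -0.0], [0.092, 0.996, 0.0], [0.0, 0.0, -1.0]]
wrist_force: [0.6, -0.5, -1.6]
opening: 0.475
```

Call:
{"op": "play_rows", "data": {"plan": [[0.008,-0.0008,0,0,0],[0.008,-0.0008,0,0,0],[0.008,-0.0008,0,0,0],[0.004,-0.0003,0,0,0],[0.002,-0.0002,0,0,0],[0.002,-0.0002,0,0,0],[0,0,0,0,0]]}}

```text
time: 18.95
tool_pos: [533.6, 203.1, 246.1]
ee_rot: [[-0.996, 0.092, -0.0], [0.092, 0.996, -0.0], [0.0, -0.0, -1.0]]
wrist_force: [0.6, 0.5, -1.4]
opening: 0.471
```

```bash
python3 t.py side pics/side10.png; python3 -c "
from cell import *;s=sense();print(s['tool_pos'],s['wrist_force'],s['wrist_torque'],s['opening'],s['ee_rot'][:,1])
import cv2;im=cv2.imread('pics/side10.png');cv2.imwrite('pics/side10c.png',cv2.resize(im[200:270,280:390],None,fx=7,fy=7,interpolation=cv2.INTER_CUBIC))"
```

```text
stick n 462 ymin 72.2 low edge slope 0.0283 x at ymin -34.2
block 328 [ 6.7 58.8] [91.  47.3] 86.98 lim [-19.   13.9] [ 31.3 104.3]
tool st [-13.6 246.6] F st 0.0 -0.0 19.0
[533.50933302 203.15691389 246.13462949] [ 0.02928289 -0.04554468 -1.47573238] [0.07067107 0.00336968 0.00253916] 0.4726689328366186 [ 9.23650291e-02  9.95725213e-01 -4.17312575e-05]
```

View pics/side10c.png

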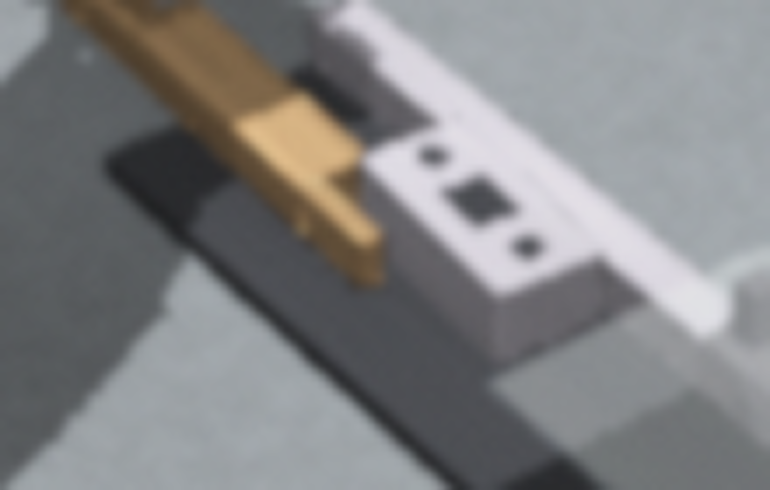

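The lip is alongside, with the gap still open; the block sits near the fence with its nose slightly off (605,255). I'll close in.

Call:
{"op": "play_rows", "data": {"plan": [[0.002,-0.0002,0,0,0],[0.002,-0.0002,0,0,0],[0.001,-0.0001,0,0,0],[0.001,-0.0001,0,0,0],[0.001,-0.0001,0,0,0],[0,0,0,0,0]]}}

```text
time: 19.6
tool_pos: [540.6, 202.5, 246.1]
ee_rot: [[-0.996, 0.092, 0.0], [0.092, 0.996, 0.0], [-0.0, 0.0, -1.0]]
wrist_force: [0.5, 0.4, -2.1]
opening: 0.472
```

Call:
{"op": "play_rows", "data": {"plan": [[0.001,-0.0001,0,0,0],[-0.0002,-0.002,0,0,0],[-0.0002,-0.002,0,0,0],[0,0,0,0,0]]}}

```text
time: 20.0
tool_pos: [541.1, 198.1, 246.1]
ee_rot: [[-0.996, 0.093, -0.0], [0.093, 0.996, -0.0], [0.0, -0.0, -1.0]]
wrist_force: [0.4, 0.3, -1.1]
opening: 0.469
```

Call:
{"op": "play_rows", "data": {"plan": [[0.001,-0.0001,0,0,0],[0.001,-0.0001,0,0,0],[0,0,0,0,0]]}}

```text
time: 20.3
tool_pos: [543.0, 198.2, 245.9]
ee_rot: [[-0.996, 0.093, -0.001], [0.093, 0.996, -0.0], [0.001, -0.0, -1.0]]
wrist_force: [-3.1, -0.1, -0.1]
opening: 0.469
```

Call:
{"op": "play_rows", "data": {"plan": [[0.001,-0.0001,0,0,0],[0.001,-0.0001,0,0,0],[0,0,0,0,0]]}}

```text
time: 20.6
tool_pos: [544.8, 197.9, 245.7]
ee_rot: [[-0.996, 0.093, -0.003], [0.093, 0.996, -0.0], [0.003, -0.0, -1.0]]
wrist_force: [-7.6, -0.0, 1.1]
opening: 0.473
```

Call:
{"op": "play_rows", "data": {"plan": [[-0.0002,-0.002,0,0,0],[-0.0002,-0.002,0,0,0],[-0.0002,-0.002,0,0,0],[0,0,0,0,0]]}}

```text
time: 21.0
tool_pos: [544.2, 192.3, 245.9]
ee_rot: [[-0.996, 0.093, -0.002], [0.093, 0.996, 0.001], [0.002, 0.001, -1.0]]
wrist_force: [-6.3, 3.0, -1.2]
opening: 0.468
```

```bash
python3 t.py side pics/side11.png; python3 -c "
from cell import *;s=sense();print(s['tool_pos'],s['wrist_force'],s['wrist_torque'],s['opening'],s['ee_rot'][:,1])
import cv2;im=cv2.imread('pics/side11.png');cv2.imwrite('pics/side11c.png',cv2.resize(im[200:270,280:390],None,fx=7,fy=7,interpolation=cv2.INTER_CUBIC))"
```

```text
stick n 437 ymin 64.2 low edge slope 0.0411 x at ymin -25.1
block 317 [ 9.2 56.4] [47.2 94.4] 0.19 lim [-14.4   9.2] [ 32.8 103.6]
tool st [ -1.9 236.8] F st -6.8 3.0 21.05
[544.18003336 192.30881312 245.82272994] [-6.4476881   3.67251096 -1.12797636] [ 0.73755377  1.42331761 -0.92493624] 0.4681765487425689 [9.30832665e-02 9.95658113e-01 6.54090287e-04]
```

View pics/side11c.png

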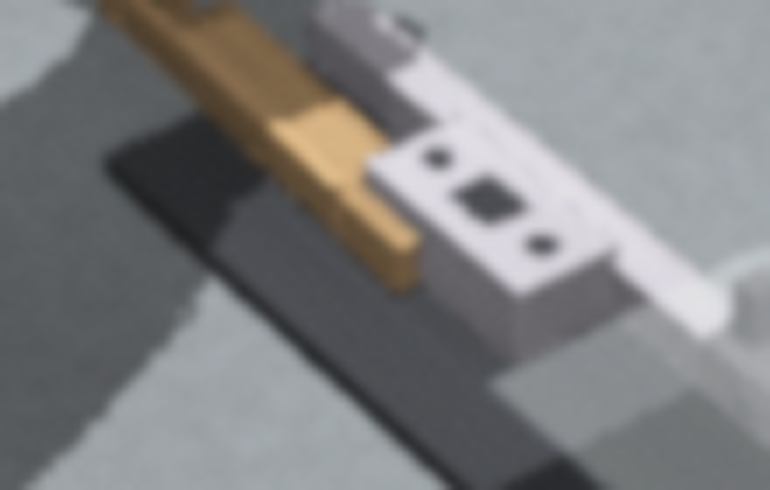

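Block now lies flat along the fence, with the lip and push face both bearing. I raise the side force a little and toe the stick in.

Call:
{"op": "play_rows", "data": {"plan": [[0.0005,0,0,0.005,0],[0.0005,0,0,0.005,0],[0,0,0,0.005,0],[0,0,0,0,0]]}}

```text
time: 21.45
tool_pos: [544.9, 192.3, 245.6]
ee_rot: [[-0.997, 0.078, -0.003], [0.078, 0.997, 0.001], [0.003, 0.0, -1.0]]
wrist_force: [-8.4, 3.2, 0.4]
opening: 0.472
```

```bash
python3 t.py side ; python3 -c "
from cell import *;s=sense();print(s['tool_pos'],s['wrist_force'],s['wrist_torque'],s['opening'],s['ee_rot'][:,1])"
```

```text
stick n 442 ymin 64.4 low edge slope 0.0484 x at ymin -25.9
block 331 [ 8.9 58.6] [92.9 47. ] 89.38 lim [-14.9  12.3] [ 32.7 105.1]
tool st [ -1.1 236.9] F st -8.9 1.9 21.5
[544.96522817 192.34577841 245.62359667] [-8.656497    2.71594635 -0.58955879] [ 0.57969103  1.93188388 -1.23093366] 0.47358695213034346 [7.84537958e-02 9.96917666e-01 4.10189206e-04]
```

Call:
{"op": "play_rows", "data": {"plan": [[0,0,0,0.007,0],[0,0,0,0.007,0],[0,0,0,0.006,0],[0,0,0,0,0]]}}

```text
time: 21.9
tool_pos: [544.9, 192.4, 245.6]
ee_rot: [[-0.998, 0.058, -0.003], [0.058, 0.998, 0.001], [0.004, 0.0, -1.0]]
wrist_force: [-9.4, 3.9, -0.4]
opening: 0.474
```

```bash
python3 t.py side ; python3 -c "
from cell import *;s=sense();print(s['tool_pos'],s['wrist_force'],s['wrist_torque'],s['opening'],s['ee_rot'][:,1])"
```

```text
stick n 436 ymin 65.5 low edge slope 0.0345 x at ymin -24.4
block 330 [ 9.  77.2] [130.5  45.9] 89.26 lim [-14.2  12. ] [ 32.  142.2]
tool st [ -1.2 236.9] F st -10.3 2.8 21.95
[544.91447872 192.37655929 245.60504878] [-9.98021756  3.758327   -0.39460826] [ 0.71532968  1.98576971 -1.31495346] 0.48059882766970136 [5.85378803e-02 9.98285047e-01 5.30558864e-04]
```

Call:
{"op": "play_rows", "data": {"plan": [[-0.0009,-0.005,0,0.005,0],[-0.0009,-0.005,0,0.005,0],[-0.0005,-0.005,0,0,0],[-0.0005,-0.005,0,0,0]]}}

```text
time: 22.35
tool_pos: [542.1, 172.9, 245.9]
ee_rot: [[-0.999, 0.048, -0.003], [0.048, 0.999, 0.003], [0.003, 0.002, -1.0]]
wrist_force: [-8.5, 11.1, -0.3]
opening: 0.476
```

```bash
python3 t.py side ; cat > f.py <<'E'
from t import *
s=sense();F=s["wrist_force"][:2];p=s['tool_pos'];T=s['wrist_torque'];Fx,Fy=-F@X,F@Y
print("tool",st(p).round(1),p[2].round(1),"F",Fx.round(1),"P",Fy.round(1),"T",(-T[2]).round(2),"M",round(-T[2]*1000-130*Fx+39*Fy),"op",s['opening'].round(3),"yaw",np.arctan2(s['ee_rot'][1,1],s['ee_rot'][0,1]).round(3)-1.571, s["time"])
E
python3 f.py
```

```text
stick n 471 ymin 44.6 low edge slope 0.0359 x at ymin -25.3
block 337 [ 8.7 40.7] [94.5 47.7] 89.64 lim [-15.3  -6.5] [32.8 88. ]
tool st [ -2.1 216.7] F st -9.5 6.5 22.4Traceback (most recent call last):
  File "f.py", line 3, in <module>
    print("tool",st(p).round(1),p[2].round(1),"F",Fx.round(1),"P",Fy.round(1),"T",(-T[2]).round(2),"M",round(-T[2]*1000-130*Fx+39*Fy),"op",s['opening'].round(3),"yaw",np.arctan2(s['ee_rot'][1,1],s['ee_rot'][0,1]).round(3)-1.571, s["time"])
                                                                                                                                           ^^^^^^^^^^^^^^^^^^
AttributeError: 'float' object has no attribute 'round'
```

Call:
{"op": "play_rows", "data": {"plan": [[-0.0005,-0.004,0,0,0],[-0.0005,-0.004,0,0,0],[-0.0004,-0.004,0,0,0],[-0.0004,-0.004,0,0,0],[-0.0004,-0.004,0,0,0],[-0.0004,-0.004,0,0,0]]}}

```text
time: 23.0
tool_pos: [539.6, 148.9, 245.8]
ee_rot: [[-0.999, 0.048, -0.002], [0.048, 0.999, 0.002], [0.003, 0.002, -1.0]]
wrist_force: [-8.2, 9.7, -0.2]
opening: 0.474
```

```bash
sed -i "s/s\['opening'\].round(3)/round(s['opening'],3)/" f.py; python3 f.py; python3 t.py side;python3 f.py
```

```text
tool [ -2.4 193.1] 245.8 F 9.1 P 8.9 T 1.14 M 308 op 0.474 yaw -0.04899999999999993 23.0
stick n 530 ymin 19.3 low edge slope 0.0386 x at ymin -25.8
block 297 [ 8.7 23.8] [47.2 80.3] 0.96 lim [-15.2 -16.6] [32. 64.]
tool st [ -2.4 192.6] F st -9.4 7.7 23.05
tool [ -2.4 192.6] 245.8 F 9.4 P 7.7 T 1.16 M 227 op 0.481 yaw -0.04899999999999993 23.05
```

Call:
{"op": "play_rows", "data": {"plan": [[-0.0004,-0.001,0,0.008,0],[-0.0004,-0.001,0,0.008,0],[-0.0002,-0.002,0,0.006,0],[-0.0003,-0.003,0,0,0],[-0.0003,-0.003,0,0,0]]}}

```text
time: 23.55
tool_pos: [538.1, 138.8, 245.9]
ee_rot: [[-1.0, 0.026, -0.002], [0.026, 1.0, 0.002], [0.002, 0.002, -1.0]]
wrist_force: [-6.2, 9.3, -0.5]
opening: 0.477
```

```bash
python3 f.py; python3 t.py side;python3 f.py
```

```text
tool [ -2.9 182.9] 245.9 F 7.1 P 8.6 T 0.95 M 367 op 0.477 yaw -0.026000000000000023 23.55
stick n 529 ymin 11.2 low edge slope 0.032 x at ymin -25.2
block 249 [ 8.  19.2] [72.9 48.3] 89.5 lim [-16.2 -17.1] [32.3 55.8]
tool st [ -2.9 182.6] F st -7.5 5.8 23.6
tool [ -2.9 182.6] 245.8 F 7.5 P 5.8 T 1.05 M 305 op 0.486 yaw -0.026999999999999913 23.6
```

Call:
{"op": "play_rows", "data": {"plan": [[0.0006,-0.001,0,0.004,0],[0.0006,-0.001,0,0.004,0],[0,-0.001,0,0,0]]}}

```text
time: 23.9
tool_pos: [539.2, 136.0, 245.9]
ee_rot: [[-1.0, 0.018, -0.002], [0.018, 1.0, 0.002], [0.002, 0.002, -1.0]]
wrist_force: [-8.8, 11.7, 0.2]
opening: 0.482
```

```bash
python3 f.py; python3 t.py side;python3 f.py
```

```text
tool [ -1.5 180.2] 245.9 F 9.9 P 10.8 T 1.13 M 264 op 0.482 yaw -0.018999999999999906 23.9
stick n 533 ymin 7.4 low edge slope 0.0372 x at ymin -25.5
block 239 [ 9.1 16.5] [66.5 46.7] 89.16 lim [-14.1 -16.9] [32.7 49.8]
tool st [ -1.5 180.1] F st -9.1 9.7 23.95
tool [ -1.5 180.1] 245.9 F 9.1 P 9.7 T 1.07 M 261 op 0.48 yaw -0.018999999999999906 23.95
```

Call:
{"op": "play_rows", "data": {"plan": [[-0.0005,-0.002,0,0,0],[-0.0005,-0.003,0,0,0],[-0.0003,-0.003,0,0,0],[-0.0003,-0.003,0,0,0]]}}

```text
time: 24.35
tool_pos: [537.7, 124.8, 245.9]
ee_rot: [[-1.0, 0.018, -0.002], [0.018, 1.0, 0.002], [0.002, 0.002, -1.0]]
wrist_force: [-7.3, 8.7, -1.0]
opening: 0.482
```

```bash
python3 f.py; python3 t.py side pics/side12.png;python3 f.py; python3 -c "
import cv2;im=cv2.imread('pics/side12.png');cv2.imwrite('pics/side12c.png',cv2.resize(im[200:300,290:430],None,fx=5.7,fy=5.7,interpolation=cv2.INTER_CUBIC))"
```

```text
tool [ -2.  168.9] 245.9 F 8.0 P 8.0 T 0.92 M 189 op 0.482 yaw -0.018000000000000016 24.35
stick n 527 ymin -1.7 low edge slope 0.0364 x at ymin -25.8
block 198 [ 8.6 11.2] [58.2 46.2] 89.38 lim [-14.6 -18.1] [31.7 40.4]
tool st [ -2.  168.6] F st -7.4 6.9 24.4
tool [ -2.  168.6] 245.9 F 7.4 P 6.9 T 0.96 M 267 op 0.483 yaw -0.018000000000000016 24.4
```

View pics/side12c.png

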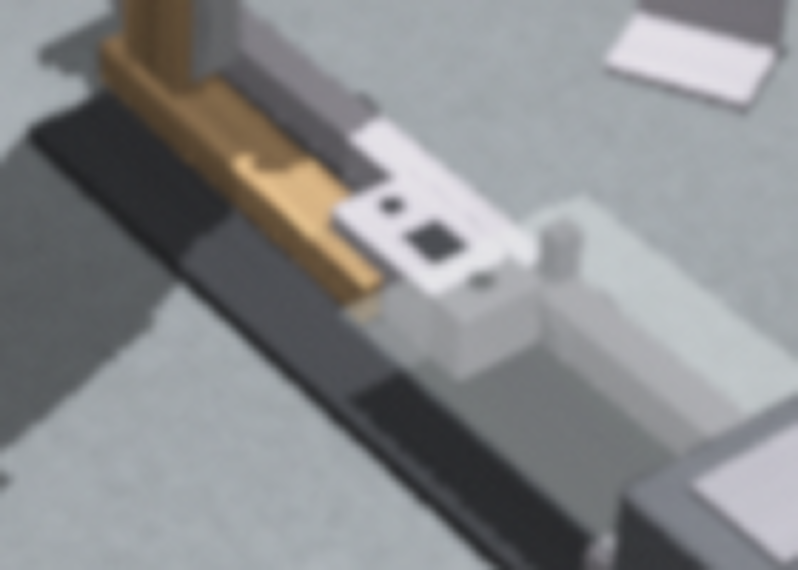

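The block is flat at the fence with its nose just at the roller (about 545,255); the stick lags very slightly in yaw. I add toe-in and ease the side force for the entry.

Call:
{"op": "play_rows", "data": {"plan": [[-0.0003,0,0,0.01,0],[-0.0003,0,0,0.01,0],[0,0,0,0.01,0],[0,0,0,0,0]]}}

```text
time: 24.8
tool_pos: [536.9, 124.6, 245.6]
ee_rot: [[-1.0, -0.012, -0.003], [-0.012, 1.0, 0.002], [0.003, 0.002, -1.0]]
wrist_force: [-9.9, 7.0, -1.0]
opening: 0.488
```

```bash
python3 f.py; python3 t.py side;python3 f.py
```

```text
tool [ -2.8 168.7] 245.6 F 10.6 P 6.1 T 1.35 M 216 op 0.488 yaw 0.01100000000000012 24.8
stick n 536 ymin -2.7 low edge slope 0.0247 x at ymin -25.0
block 198 [ 8.3 11.6] [47.9 56.2] 0.26 lim [-15.7 -16.6] [32.3 39.7]
tool st [ -2.8 168.7] F st -9.9 6.1 24.85
tool [ -2.8 168.7] 245.6 F 9.9 P 6.1 T 1.34 M 294 op 0.484 yaw 0.01100000000000012 24.85
```

Call:
{"op": "play_rows", "data": {"plan": [[-0.0004,-0.001,0,0.008,0],[-0.0005,-0.002,0,0.008,0],[-0.0003,-0.002,0,0,0],[-0.0002,-0.002,0,0,0]]}}

```text
time: 25.25
tool_pos: [535.8, 117.9, 246.0]
ee_rot: [[-1.0, -0.028, -0.001], [-0.028, 1.0, 0.002], [0.001, 0.002, -1.0]]
wrist_force: [-4.6, 9.1, -1.5]
opening: 0.489
```

```bash
python3 f.py; python3 t.py side;python3 f.py
```

```text
tool [ -3.2 161.9] 246.0 F 5.5 P 8.6 T 0.86 M 484 op 0.489 yaw 0.028000000000000025 25.25
stick n 529 ymin -6.3 low edge slope 0.023 x at ymin -25.1
block 171 [8.3 6.7] [48.4 47.5] 88.63 lim [-15.2 -17.9] [32.2 31.3]
tool st [ -3.2 161.6] F st -6.4 5.6 25.3
tool [ -3.2 161.6] 245.9 F 6.4 P 5.6 T 0.91 M 292 op 0.488 yaw 0.028000000000000025 25.3
```

Call:
{"op": "play_rows", "data": {"plan": [[0.0002,-0.001,0,0.005,0],[0.0001,-0.002,0,0.005,0],[-0.0001,-0.002,0,0,0],[-0.0001,-0.002,0,0,0]]}}

```text
time: 25.7
tool_pos: [535.9, 110.7, 245.9]
ee_rot: [[-0.999, -0.038, -0.001], [-0.038, 0.999, 0.002], [0.001, 0.002, -1.0]]
wrist_force: [-5.0, 8.2, -1.8]
opening: 0.493
```

```bash
python3 f.py; python3 t.py side pics/side13.png;python3 f.py
```

```text
tool [ -2.5 154.7] 245.9 F 5.8 P 7.7 T 0.95 M 498 op 0.493 yaw 0.038000000000000034 25.7
stick n 533 ymin -5.9 low edge slope 0.025 x at ymin -24.7
block 161 [ 8.3 11.4] [46.7 59.8] 1.31 lim [-15.1 -18.1] [31.9 41.7]
tool st [ -2.4 154.4] F st -4.5 5.6 25.75
tool [ -2.4 154.4] 245.8 F 4.5 P 5.6 T 0.94 M 577 op 0.488 yaw 0.037000000000000144 25.75
```

Call:
{"op": "play_rows", "data": {"plan": [[0.0006,0,0,0,0],[0.0006,-0.001,0,0,0],[0,-0.001,0,0,0],[0,0,0,0,0]]}}

```text
time: 26.15
tool_pos: [537.0, 108.7, 245.8]
ee_rot: [[-0.999, -0.038, -0.002], [-0.038, 0.999, 0.002], [0.002, 0.002, -1.0]]
wrist_force: [-7.6, 7.6, -0.9]
opening: 0.492
```

```bash
python3 f.py; python3 t.py side ;python3 f.py
```

```text
tool [ -1.2 152.9] 245.8 F 8.3 P 6.8 T 1.08 M 262 op 0.492 yaw 0.037000000000000144 26.15
stick n 526 ymin -4.9 low edge slope 0.0288 x at ymin -24.7
block 158 [8.2 5.1] [43.5 45.4] 86.88 lim [-14.9 -17.2] [31.6 27.4]
tool st [ -1.2 152.9] F st -7.6 6.7 26.2
tool [ -1.2 152.9] 245.8 F 7.6 P 6.7 T 1.08 M 360 op 0.493 yaw 0.037000000000000144 26.2
```

```bash
python3 -c "
from h import *
im,d=capture('side')
cv2.imwrite('pics/side14c.png',cv2.resize(im[205:285,300:400,::-1],None,fx=7.5,fy=7.5,interpolation=cv2.INTER_CUBIC))"
```

```text
(no output)
```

View pics/side14c.png

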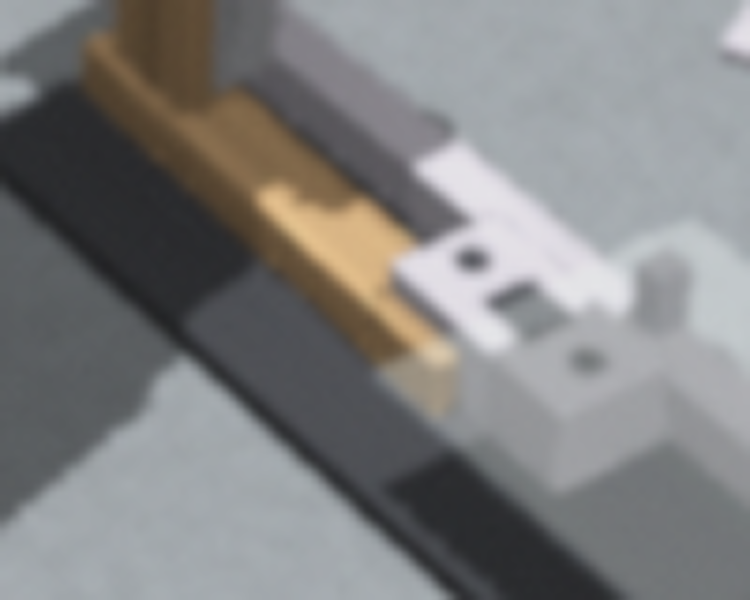

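The block is flat on the fence at the roller and the stick's notch is snug, with the lip flush on the block's side. I keep feeding.

Call:
{"op": "play_rows", "data": {"plan": [[-0.0001,-0.0025,0,0.003,0],[-0.0001,-0.0025,0,0.003,0],[-0.0001,-0.0025,0,0,0],[-0.0001,-0.0025,0,0,0],[0,-0.0025,0,0,0],[0,-0.0025,0,0,0]]}}

```text
time: 26.85
tool_pos: [536.6, 93.7, 245.8]
ee_rot: [[-0.999, -0.044, -0.002], [-0.044, 0.999, 0.002], [0.002, 0.002, -1.0]]
wrist_force: [-7.0, 9.0, 0.4]
opening: 0.49
```

```bash
python3 f.py; python3 t.py side ;python3 f.py
```

```text
tool [ -0.2 137.9] 245.8 F 7.8 P 8.3 T 1.11 M 419 op 0.49 yaw 0.04300000000000015 26.85
stick n 511 ymin -9.5 low edge slope 0.0379 x at ymin -24.8
block 98 [8.9 2.3] [37.4 45. ] 89.07 lim [-13.8 -16.7] [31.3 20.7]
tool st [-1.000e-01  1.376e+02] F st -6.6 6.2 26.9
tool [-1.000e-01  1.376e+02] 245.8 F 6.6 P 6.2 T 1.1 M 476 op 0.493 yaw 0.04300000000000015 26.9
```

Call:
{"op": "play_rows", "data": {"plan": [[0,-0.003,0,0.003,0],[0,-0.003,0,0.003,0],[-0.0002,-0.003,0,0.003,0],[-0.0002,-0.003,0,0,0],[-0.0002,-0.003,0,0,0],[-0.0001,-0.003,0,0,0],[-0.0001,-0.003,0,0,0]]}}

```text
time: 27.6
tool_pos: [535.8, 72.7, 245.8]
ee_rot: [[-0.999, -0.053, -0.002], [-0.053, 0.999, 0.002], [0.002, 0.002, -1.0]]
wrist_force: [-5.9, 9.0, -0.8]
opening: 0.492
```

```bash
python3 f.py; python3 t.py side ;python3 f.py
```

```text
tool [  1.  116.9] 245.8 F 6.7 P 8.4 T 0.94 M 390 op 0.492 yaw 0.05300000000000016 27.6
stick n 477 ymin -5.5 low edge slope 0.0423 x at ymin -23.8
tool st [  1.  116.5] F st -6.7 6.6 27.65
tool [  1.  116.5] 245.8 F 6.7 P 6.6 T 0.93 M 328 op 0.491 yaw 0.052000000000000046 27.65
```

Call:
{"op": "play_rows", "data": {"plan": [[0.0002,-0.003,0,0.003,0],[0.0001,-0.003,0,0.003,0],[-0.0001,-0.003,0,0.003,0],[-0.0001,-0.003,0,0.003,0],[-0.0001,-0.003,0,0,0],[-0.0001,-0.003,0,0,0],[0,-0.003,0,0,0]]}}

```text
time: 28.35
tool_pos: [535.6, 51.7, 245.7]
ee_rot: [[-0.998, -0.065, -0.003], [-0.065, 0.998, 0.002], [0.003, 0.002, -1.0]]
wrist_force: [-7.6, 10.4, 1.1]
opening: 0.496
```

```bash
python3 f.py; python3 t.py side ;python3 f.py
```

```text
tool [ 2.8 96. ] 245.7 F 8.6 P 9.7 T 1.14 M 396 op 0.496 yaw 0.06400000000000006 28.35
stick n 408 ymin -8.2 low edge slope 0.0511 x at ymin -22.3
tool st [ 2.8 95.7] F st -9.3 7.7 28.4
tool [ 2.8 95.7] 245.7 F 9.3 P 7.7 T 1.08 M 173 op 0.496 yaw 0.06400000000000006 28.4
```

Call:
{"op": "play_rows", "data": {"plan": [[0,0,0,0,0],[0,0,0,0,0],[0,0,0,0,0],[0,0,0,0,0],[0,0,0,0,0]]}}

```text
time: 28.9
tool_pos: [535.6, 51.6, 245.6]
ee_rot: [[-0.998, -0.065, -0.003], [-0.065, 0.998, 0.002], [0.003, 0.002, -1.0]]
wrist_force: [-8.4, 5.9, -0.5]
opening: 0.496
```

Call:
{"op": "play_rows", "data": {"plan": [[0.0002,0,0,0,0],[0,0,0,0,0],[0,0,0,0,0],[0,0,0,0,0],[0,0,0,0,0]]}}

```text
time: 29.4
tool_pos: [535.7, 51.5, 245.5]
ee_rot: [[-0.998, -0.064, -0.003], [-0.064, 0.998, 0.002], [0.003, 0.002, -1.0]]
wrist_force: [-8.4, 6.2, -2.0]
opening: 0.497
```

```bash
python3 f.py; python3 t.py top; python3 -c "
from cell import *
capture('side')
for n in('side','top'):
  for t in('block','notch','stick'): print(n,t,[(r['centre'],r['confidence']) for r in mark_of(n,t)])"
```

```text
tool [ 2.9 95.8] 245.5 F 9.0 P 5.4 T 1.08 M 123 op 0.497 yaw 0.06400000000000006 29.4
stick n 175 ymin -29.6 low edge slope 0.0363 x at ymin -22.0
tool st [ 3.  95.8] F st -8.7 5.7 29.45
side block []
side notch [([504.2, -76.0, 27.1], 0.92), ([268.7, 401.9, 14.6], 0.7), ([499.0, 516.7, -0.6], 0.43)]
side stick [([530.9, 54.9, 10.9], 0.77)]
top block [([758.7, 136.1, -2.1], 0.74)]
top notch [([510.2, -75.5, 24.7], 0.73), ([270.2, 399.7, 18.5], 0.49)]
top stick []
```

Call:
{"op": "play_rows", "data": {"plan": [[0,-0.003,0,0.003,0],[-0.0002,-0.003,0,0.003,0],[-0.0002,-0.003,0,0.003,0],[-0.0002,-0.003,0,0.003,0],[-0.0001,-0.003,0,0,0],[-0.0001,-0.003,0,0,0]]}}

```text
time: 30.4
tool_pos: [535.0, 33.6, 245.7]
ee_rot: [[-0.997, -0.077, -0.003], [-0.077, 0.997, 0.002], [0.002, 0.002, -1.0]]
wrist_force: [-7.4, 9.1, -1.2]
opening: 0.501
```

```bash
python3 f.py; python3 t.py side ;python3 f.py
```

```text
tool [ 3.9 78. ] 245.7 F 8.3 P 8.3 T 0.99 M 244 op 0.501 yaw 0.07600000000000007 30.4
stick n 335 ymin -7.6 low edge slope 0.0602 x at ymin -22.0
tool st [ 3.9 77.6] F st -8.8 6.0 30.45
tool [ 3.9 77.6] 245.6 F 8.8 P 6.0 T 1.03 M 118 op 0.496 yaw 0.07600000000000007 30.45
```

Call:
{"op": "play_rows", "data": {"plan": [[-0.0002,-0.003,0,0.003,0],[-0.0002,-0.003,0,0.003,0],[-0.0002,-0.003,0,0.003,0],[-0.0002,-0.003,0,0,0],[-0.0001,-0.003,0,0,0]]}}

```text
time: 30.95
tool_pos: [534.2, 18.5, 245.6]
ee_rot: [[-0.996, -0.086, -0.003], [-0.086, 0.996, 0.002], [0.003, 0.002, -1.0]]
wrist_force: [-7.1, 5.4, -2.0]
opening: 0.498
```

```bash
python3 f.py; python3 t.py side ;python3 f.py;  python3 -c "
from cell import *
for n in('side',):
  for t in('notch','stick'): print(n,t,[(r['centre'],r['confidence']) for r in mark_of(n,t)])"
```

```text
tool [ 4.5 62.8] 245.6 F 7.6 P 4.7 T 0.95 M 146 op 0.498 yaw 0.08600000000000008 30.95
stick n 281 ymin -7.5 low edge slope 0.0593 x at ymin -20.3
tool st [ 4.5 62.3] F st -6.7 0.9 31.0
tool [ 4.5 62.3] 245.5 F 6.7 P 0.9 T 0.86 M 24 op 0.497 yaw 0.08499999999999996 31.0
side notch [([269.2, 400.9, 15.7], 0.85)]
side stick [([528.1, 20.5, 14.7], 0.56)]
```

Call:
{"op": "play_rows", "data": {"plan": [[-0.0001,-0.0015,0,0,0],[-0.0001,-0.0015,0,0,0],[-0.0001,-0.0015,0,0,0],[-0.0001,-0.0015,0,0,0]]}}

```text
time: 31.5
tool_pos: [533.8, 12.7, 245.7]
ee_rot: [[-0.996, -0.086, -0.003], [-0.086, 0.996, 0.002], [0.002, 0.002, -1.0]]
wrist_force: [-6.8, 8.9, -0.3]
opening: 0.497
```

Call:
{"op": "play_rows", "data": {"plan": [[-0.0001,-0.0015,0,0,0],[-0.0001,-0.0015,0,0,0]]}}

```text
time: 31.7
tool_pos: [533.6, 9.7, 245.7]
ee_rot: [[-0.996, -0.086, -0.003], [-0.086, 0.996, 0.002], [0.002, 0.002, -1.0]]
wrist_force: [-7.7, 9.9, -0.6]
opening: 0.501
```

```bash
python3 f.py; python3 t.py side;python3 f.py
```

```text
tool [ 4.7 54. ] 245.7 F 8.6 P 9.2 T 1.0 M 235 op 0.501 yaw 0.08499999999999996 31.7
stick n 242 ymin -8.2 low edge slope 0.0686 x at ymin -20.1
tool st [ 4.7 53.8] F st -8.8 6.8 31.75
tool [ 4.7 53.8] 245.6 F 8.8 P 6.8 T 0.95 M 70 op 0.501 yaw 0.08499999999999996 31.75
```

Call:
{"op": "play_rows", "data": {"plan": [[-0.0001,-0.001,0,0,0],[-0.0002,-0.001,0,0,0],[-0.0001,-0.001,0,0,0]]}}

```text
time: 32.05
tool_pos: [533.2, 6.7, 245.7]
ee_rot: [[-0.996, -0.086, -0.003], [-0.086, 0.996, 0.002], [0.002, 0.002, -1.0]]
wrist_force: [-6.4, 9.0, -0.4]
opening: 0.499
```

Call:
{"op": "play_rows", "data": {"plan": [[-0.0001,-0.001,0,0,0],[-0.0001,-0.001,0,0,0]]}}

```text
time: 32.25
tool_pos: [533.0, 4.9, 245.7]
ee_rot: [[-0.996, -0.085, -0.002], [-0.085, 0.996, 0.003], [0.002, 0.003, -1.0]]
wrist_force: [-6.5, 17.2, 1.6]
opening: 0.501
```

Call:
{"op": "play_rows", "data": {"plan": [[-0.0001,-0.001,0,0,0]]}}

```text
time: 32.35
tool_pos: [533.1, 4.5, 246.1]
ee_rot: [[-0.996, -0.085, -0.001], [-0.085, 0.996, 0.004], [0.001, 0.004, -1.0]]
wrist_force: [-5.2, 24.0, 2.9]
opening: 0.501
```

Call:
{"op": "play_rows", "data": {"plan": [[-0.0001,-0.001,0,0,0]]}}

```text
time: 32.45
tool_pos: [533.2, 4.0, 246.4]
ee_rot: [[-0.996, -0.086, -0.0], [-0.086, 0.996, 0.005], [-0.0, 0.005, -1.0]]
wrist_force: [-2.7, 31.7, 5.6]
opening: 0.498
```

Call:
{"op": "play_rows", "data": {"plan": [[0.0002,0.0015,0,0,0],[0,0,0,0,0]]}}

```text
time: 32.65
tool_pos: [533.3, 4.8, 246.0]
ee_rot: [[-0.996, -0.086, -0.001], [-0.086, 0.996, 0.003], [0.001, 0.003, -1.0]]
wrist_force: [-3.8, 14.2, -0.3]
opening: 0.501
```

```bash
python3 f.py; python3 -c "
from h import *
im,d=capture('side')
cv2.imwrite('pics/side15c.png',cv2.resize(im[215:330,320:460,::-1],None,fx=5.2,fy=5.2,interpolation=cv2.INTER_CUBIC))"
```

```text
tool [ 4.9 49.1] 246.0 F 5.1 P 13.8 T 0.7 M 566 op 0.501 yaw 0.08600000000000008 32.65
```

View pics/side15c.png

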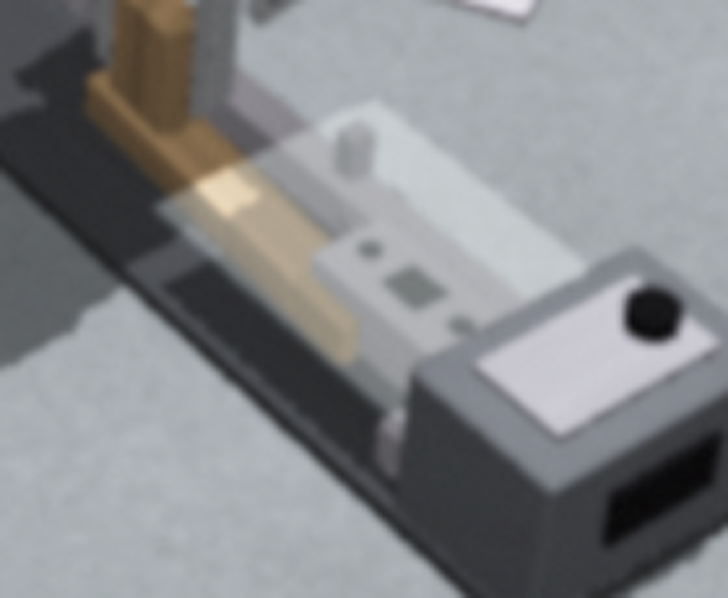

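The block is home, flat on the fence and up to the stop. I ease off diagonally, then withdraw.

Call:
{"op": "play_rows", "data": {"plan": [[-0.0006,0.0006,0,0,0],[-0.0006,0.0006,0,0,0],[-0.0008,0.0006,0,0,0],[-0.001,0.0008,0,0,0],[-0.002,0.001,0,0,0],[-0.004,0.002,0,0,0],[-0.005,0.003,0,0,0]]}}

```text
time: 33.4
tool_pos: [519.1, 12.1, 246.2]
ee_rot: [[-0.996, -0.086, 0.0], [-0.086, 0.996, -0.0], [-0.0, -0.0, -1.0]]
wrist_force: [0.4, -0.5, -1.5]
opening: 0.501
```

```bash
python3 f.py
```

```text
tool [-9.9 55.1] 246.2 F -0.4 P -0.5 T 0.02 M 50 op 0.501 yaw 0.08600000000000008 33.4
```

Call:
{"op": "play_rows", "data": {"plan": [[-0.008,0.002,0,0,0],[-0.003,0.012,0,0,0],[0.001,0.018,0,0,0],[0.002,0.02,0,0,0],[0.002,0.02,0,0,0],[0.002,0.02,0,0,0],[0.002,0.02,0,0,0],[0.002,0.02,0,0,0]]}}

```text
time: 34.2
tool_pos: [519.1, 145.7, 246.2]
ee_rot: [[-0.996, -0.087, 0.0], [-0.087, 0.996, 0.0], [-0.0, 0.0, -1.0]]
wrist_force: [0.0, -1.0, 0.1]
opening: 0.497
```

Call:
{"op": "play_rows", "data": {"plan": [[0.001,0.015,0.01,0,0],[0,0,0.03,0,0],[0,0,0.03,0,0],[0,0,0.01,0,0],[0,0,0,0,0],[0,0,0,0,0]]}}

```text
time: 34.8
tool_pos: [520.2, 159.1, 325.1]
ee_rot: [[-0.996, -0.086, -0.001], [-0.086, 0.996, -0.0], [0.001, -0.0, -1.0]]
wrist_force: [0.4, 1.0, -2.1]
opening: 0.501
```

```bash
cat > w.py <<'E'
from h import *
im,d=capture("top"); P=cloud("top",d); s=sense(); p=s["tool_pos"]
hsv=cv2.cvtColor(im,cv2.COLOR_RGB2HSV); zt=p[2]-232+22
w=(hsv[...,1]>70)&(hsv[...,0]<30)&(abs(P[...,2]-zt)<7)&(np.hypot(P[...,0]-p[0],P[...,1]-p[1])<200)
q=P[w][:,:2].astype(np.float32); print("stick top",len(q),cv2.minAreaRect(q),"z",P[w][:,2].mean(),"exp",zt, np.polyfit(*(P[w][:,[1,2]].T),1))
im,d=capture("wrist"); P=cloud("wrist",d); hsv=cv2.cvtColor(im,cv2.COLOR_RGB2HSV)
w=(hsv[...,1]>60)&(hsv[...,0]<30)&(abs(P[...,2]-zt)<7)&(np.hypot(P[...,0]-p[0],P[...,1]-p[1])<200)
q=P[w][:,:2].astype(np.float32)
if len(q)>5: print("w",len(q),cv2.minAreaRect(q))
print(p,np.arctan2(s['ee_rot'][1,1],s['ee_rot'][0,1]),s["opening"],s["time"],s["joints"][5])
E
python3 w.py; python3 - <<'E'
from h import *
capture("top");capture("side")
for n in("top","side"): 
  for t in("block","stick","notch","tray"): print(n,t,[(np.round(r["centre"]),round(r["confidence"],2)) for r in mark_of(n,t)][:3])
E
```

```text
stick top 309 ((498.91119384765625, 46.98493957519531), (106.53638458251953, 32.691165924072266), 80.91644287109375) z 114.62479643370264 exp 114.7743513916572 [1.30582112e-03 1.14551514e+02]
w 19290 ((505.3380126953125, 100.61613464355469), (188.333984375, 32.841026306152344), 81.34125518798828)
[520.1858656  159.06831014 324.77435139] 1.6572791967139306 0.5005682141103828 34.85 -1.4278524806759763
top block [(array([524., -42.,  -2.]), 0.53)]
top stick [(array([ 774., -279.,   -1.]), 0.61)]
top notch [(array([493.,  34., 105.]), 0.92), (array([269., 403.,  16.]), 0.59)]
top tray [(array([504., 344.,   1.]), 0.56)]
side block []
side stick [(array([514., 162.,  93.]), 0.83)]
side notch [(array([494.,  30., 105.]), 0.69), (array([269., 400.,  16.]), 0.69), (array([513., 161.,  91.]), 0.2)]
side tray [(array([504., 343.,   1.]), 0.65)]
```

Call:
{"op": "play_rows", "data": {"plan": [[0.005,0.019,0,-0.127,0],[0.005,0.019,0,-0.127,0],[0.005,0.019,0,-0.127,0],[0.005,0.019,0,-0.127,0],[0.005,0.019,0,-0.127,0],[0.005,0.019,0,-0.127,0],[0.005,0.02,0,-0.127,0],[0.005,0.02,0,-0.127,0]]}}

```text
time: 36.2
tool_pos: [560.6, 313.9, 326.1]
ee_rot: [[-0.594, 0.804, -0.0], [0.804, 0.594, -0.0], [-0.0, -0.0, -1.0]]
wrist_force: [-0.2, 0.1, -1.7]
opening: 0.499
```

Call:
{"op": "play_rows", "data": {"plan": [[0.0045,0.02,0,-0.127,0],[0.0045,0.0195,0,-0.129,0],[0,0,-0.03,0,0],[0,0,0,0,0],[0,0,0,0,0]]}}

```text
time: 36.7
tool_pos: [569.5, 352.4, 296.2]
ee_rot: [[-0.376, 0.926, -0.001], [0.926, 0.376, -0.001], [-0.0, -0.001, -1.0]]
wrist_force: [0.2, -0.1, -0.5]
opening: 0.504
```

```bash
python3 w.py; python3 - <<'E'
from h import *
capture("top");capture("side")
for n in("top","side"): 
  for t in("stick","notch"): print(n,t,[(np.round(r["centre"]),round(r["confidence"],2)) for r in mark_of(n,t)][:3])
E
```

```text
stick top 298 ((742.4326782226562, 402.3661193847656), (38.61051940917969, 119.44327545166016), 12.672404289245605) z 89.46756942901017 exp 87.13497368471116 [7.76260758e-03 8.64372471e+01]
w 21533 ((579.2218017578125, 366.76165771484375), (331.8424072265625, 68.86219787597656), 4.016098499298096)
[569.63131728 352.37062629 297.13497368] 0.3855235543348343 0.4945617448714277 36.75 0.11381462166697247
top stick []
top notch [(array([270., 402.,  21.]), 0.47)]
side stick [(array([568., 356.,  64.]), 0.8), (array([520., -75.,  64.]), 0.4)]
side notch [(array([271., 399.,  14.]), 0.97), (array([441., 346.,  81.]), 0.9)]
```

Call:
{"op": "play_rows", "data": {"plan": [[0,0,-0.03,0,0],[0,0,-0.022,0,0],[0,0,-0.004,0,0],[0,0,-0.001,0,0],[0,0,0,0,0]]}}

```text
time: 37.6
tool_pos: [569.7, 352.8, 240.5]
ee_rot: [[-0.376, 0.927, 0.002], [0.927, 0.376, 0.001], [0.0, 0.002, -1.0]]
wrist_force: [0.5, -0.3, -0.8]
opening: 0.501
```

Call:
{"op": "play_rows", "data": {"plan": [[0,0,-0.001,0,0],[0,0,0,0,0]]}}

```text
time: 37.8
tool_pos: [569.5, 352.7, 239.0]
ee_rot: [[-0.376, 0.927, 0.001], [0.927, 0.376, 0.001], [0.0, 0.001, -1.0]]
wrist_force: [0.4, 0.1, -1.1]
opening: 0.497
```

Call:
{"op": "play_rows", "data": {"plan": [[0,0,-0.001,0,0],[0,0,-0.0007,0,0],[0,0,0,0,0]]}}

```text
time: 38.1
tool_pos: [569.5, 352.7, 237.3]
ee_rot: [[-0.376, 0.927, 0.001], [0.927, 0.376, 0.0], [0.0, 0.001, -1.0]]
wrist_force: [-2.5, 1.0, 4.4]
opening: 0.501
```

Call:
{"op": "play_rows", "data": {"plan": [[0,0,0,0,0.6],[0,0,0,0,0.7],[0,0,0,0,0.8],[0,0,0,0,0.8],[0,0,0,0,0.8],[0,0,0,0,0.8]]}}

```text
time: 38.7
tool_pos: [569.5, 352.6, 236.4]
ee_rot: [[-0.376, 0.927, -0.0], [0.927, 0.376, -0.0], [-0.0, -0.0, -1.0]]
wrist_force: [-0.5, -0.3, 0.2]
opening: 0.801
```

Call:
{"op": "play_rows", "data": {"plan": [[0,0,0.02,0,0.8],[0,0,0.03,0,0.8],[0,0,0.04,0,0.8],[0,0,0.04,0,0.8],[0,-0.03,0.03,0,0.8],[0,0,0,0,0.8]]}}

```text
time: 39.3
tool_pos: [569.7, 320.6, 401.6]
ee_rot: [[-0.374, 0.927, 0.007], [0.927, 0.374, 0.003], [0.0, 0.007, -1.0]]
wrist_force: [0.5, 1.3, 1.1]
opening: 0.801
```

```bash
python3 - <<'E'
from h import *
from t import st
im,d=capture("side"); P=cloud("side",d); a=im
hsv=cv2.cvtColor(im,cv2.COLOR_RGB2HSV)
for z0,z1 in((22,32),(84,96)):
    w=(hsv[...,1]>60)&(hsv[...,0]<30)&(P[...,2]>z0)&(P[...,2]<z1)&(P[...,0]>380)&(P[...,0]<640)&(P[...,1]>270)&(P[...,1]<440)
    q=P[w][:,:2].astype(np.float32); print(len(q),cv2.minAreaRect(q) if len(q)>4 else "",P[w][:,2].mean())
for t in("stick","block","notch"): print(t,[(np.round(r["centre"]),round(r["confidence"],2)) for r in mark_of("side",t)][:3])
b=cv2.resize(im[160:330,200:470,::-1],None,fx=2.9,fy=2.9,interpolation=cv2.INTER_CUBIC); cv2.imwrite("pics/fin.png",b)
s=sense(); print(s["tool_pos"],s["opening"],s["wrist_force"],s["time"])
E
```

```text
381 ((501.2779235839844, 342.2684326171875), (205.66981506347656, 36.583736419677734), 7.574007034301758) 27.873144886691314
87 ((566.2703857421875, 353.2053527832031), (40.57789993286133, 26.489761352539062), 6.817061901092529) 90.3238382421523
stick [(array([566., 361.,   3.]), 0.72)]
block []
notch [(array([268., 401.,  16.]), 0.94), (array([440., 345.,  20.]), 0.91), (array([559., -34.,  10.]), 0.72)]
[569.36749356 323.02064155 394.8718019 ] 0.7975110642014261 [ 0.70993805 -0.71236234 -0.53515327] 39.5
```

View pics/fin.png

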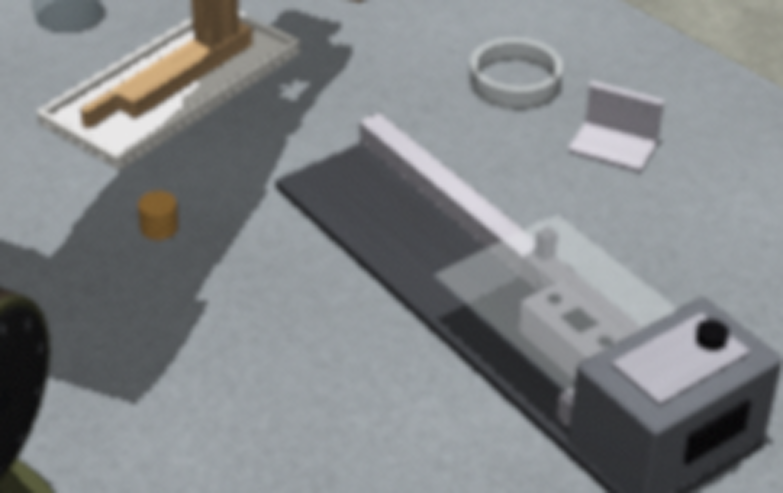

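The stick lies flat in the tray (95,95 to 250,40). The block has not moved from home: its hole is at the same pixel as while it was pressed, about (391,263).

```bash
python3 -c "
from cell import *
print(hand_in())"
```

```text
the job is handed in; nothing more can be done
None
```

The job is handed in at about 39.5 s of the 72 s. The block is home against the stop and fence, and the stick is back flat in its tray. One force limit may have been exceeded.

**What I did**
- I took the smaller stick by its handle. I laid it down once on the plate, before feeding, and regripped it, because with the first grip the stick kept turning in the jaws.
- I pressed the block flat on the fence before the guard, then fed it past the roller with roughly 5–10 N of side force. I held it for about 1 s partway past the roller at about 9 N.
- I ran it up to the stop, backed off diagonally, and set the stick in the tray pointing the other way, since the last joint's range ruled out the original direction.

**Last checks**
- **Stick:** its shaft top was at about z = 28 mm, against 27 mm expected when flat on the floor. Its origin was well inside the tray walls.
- **Block:** it looked flat at the fence and stop. Its hole was at the same pixel before and after I withdrew the stick.
- **Gripper:** open and clear of everything. The bystanders in the last view (tape, bush, angle) looked untouched; I did not check the others at the end.

**Doubts**
- **Stop force:** the wrist briefly read about 32 N in the feed direction at the stop. With friction taken off, that may have been close to or above the 25 N limit. I had queued the last 1 mm steps without reading between them.
- **Side force past the roller:** it dipped to about 4.5–6 N at the roller's entry. The pressure on the rail itself was therefore thin there, and I could not measure it directly.

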